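Load the dusting tray with bean balls and strawberry daifuku

ROBOT

A 6-joint arm with a two-finger parallel gripper is mounted at the origin on the work surface. World frame = base frame: x ahead of the robot, y to its left, z up, the work surface at z = 0. Lengths are in m, angles in rad, forces in N, time in s.
With the tool pointing down it reaches from about 0.25 to 0.85 m from the base axis. Payload 12.5 kg.
Tool frame: the origin (TCP) lies on the centre line of the jaws, within the pads' length; the fingertips stand 17 mm ahead of it and the grasp point (between the pads) lies 2 mm behind it; z points along the fingers, y is the line along which they close (so a half turn about z gives the same grasp; the last joint's range is limited). The gripper opens to 93 mm and grips with 3 to 60 N. Pads are 15 mm wide; open, the fingers measure 128 mm over their backs; the gripper's body (75 mm by 188 mm) begins 65 mm behind the grasp point.
Start: joints at [1.111, 0.351, 1.652, -0, 1.139, -0.085], TCP at [0.201, 0.512, 0.236] pointing down, gripper open.
Joint ranges: [-2.75, 2.75], [-0.79, 2.1], [0.01, 2.65], [-1.57, 4.71], [0.07, 3.14], [-2.87, 2.87]. Speed limits (rad/s): [2.22, 2.22, 2.79, 3.14, 3.14, 3.14].

INTERFACE

Orientations are given as a unit quaternion [x, y, z, w].
In Python, from station import bot gives the robot as it stands.
- The arm moves only by the tool apply_moves, never from a script. Its argument "motion" is one flat list of numbers, 7 for each row, row after row: the shift along the world's x, y, z as a fraction of full scale, then the turn, a rotation vector about the world's x, y, z as a fraction of full scale, then the closure, from 0 (fully open) to 1 (shut). A call has 1 to 12 rows; each row is the pose to reach, as a shift and turn from the pose commanded when the call began; what a row does not reach only later rows make up. Full scale, the value 1, is 0.2 m for a shift and 45 degrees for a turn. A row lasts 1/8 s, in which the tool goes at most 62.5 mm and 10.7 degrees, less where a joint would pass 70% of its speed; a pose out of reach is approached as far as the arm can. A call with a number of a shift or a turn outside -1 to 1 is refused whole. A call with a gripper value outside its range is refused whole. The fingers move at their own pace and stop on an object; the grip force is fixed at half the most. Time passes only in rows, so rows that repeat a pose let the fingers close. It gives the time, the measured TCP pose, the force, the opening and the grip force at its end, in the units of the state.
- bot.read_state(): the state, without advancing time (a new reading comes with each control period).
- bot.read_camera(name): name is "scene" or "top" or "wrist"; returns a dict with "img" (384x512x3 uint8, red, green, blue), "K" (3x3 intrinsics, pixels), "eye" and "rotation" of the camera in the world. Camera axes: x right, y down, z forward; pixel columns grow to the right and rows downward; lengths in m; the calibration is good to about 2 mm. A picture is of the moment at which its call begins. There is no depth.
- bot.hand_in(): hands the job in; it is judged then, once.
Trained networks look in the newest picture that a camera, given by its name, has taken for a name from the list of things; names that differ only in an ending like _2 or _b are one class to them, and where a whole thing is asked for, a point or a joint stands for the part that bears it (a point fixed in the world has none). Each returns a list of dicts, best first, with "conf" (0 to 1); they miss things now and then, are a little off and sometimes report something else, mostly with a low value. They report only what shows in the picture. A call takes as long as a camera call. They do not tell look-alikes from the thing itself.
- bot.silhouettes(camera, label): "pixels" (384x512 bool, what is visible of it) and "rect" ([left, top, right, bottom] in pixels, round what is visible of it).
The state is a dict: "clock": time; "joints": joint angles; "dq": joint speeds; "tau": joint torques, N m; "eef_pos": TCP position; "ee_rot": TCP orientation; "wrist_force": force on the tool from outside, world axes, zero at the start; "moment": the same for the moment, N m; "gripper_width": finger opening in m; "grasp_force": force on a finger pad.
Only numpy, scipy, OpenCV 4.12 (cv2) and the standard library are available. Lean on these libraries where they do the work, as an engineer would, in place of code of your own. Each camera call takes 0.05 s, during which the arm holds its last target. There are 200 camera calls.

TASK

Flip the red cam lever up to free the dusting tray, draw the tray fully out from under the sifter by its blue handle and lock it there with the lever down; then tip all the red-bean balls out of the handled bowl into the tray's far compartment, stand the empty bowl upright on its round cork mat again, and set every strawberry daifuku from the black board, berry up, in the near compartment. When it is all loaded, flip the lever up, push the tray fully home with everything in it, and lock it with the lever down. Leave the other things where they are.

Things in the scene. Friction and masses are not known exactly. Their poses are not given: they have to be found in the camera images.
- station: Fixed dusting station: steel base 270 x 460 mm, 10 mm thick; round steel sifter head, 170 mm across, underside 128 and top 187 mm above the table, on a grey column, centred at x +12, y +110 mm. Origin on the table; x points away from the robot, y from the open loading half (-y) to the sifter (+y). Turned up to 0.1 rad.
- tray (a joint): How far the tray has been drawn from under the sifter, along the station's -y, in m: 0 = fully home against its inner stop under the sifter, 0.190 = fully out against its outer stop. Sliding takes about 2 N. With the lever down at either end, its pawl blocks the tray.
- tray_grip (a point): Grip point of the tray's blue handle: an upright tab 16 mm thick along the station's x, 30 mm along y; its top is 20 mm above this point, and this point is 80 mm above the table. It stands 50 mm outside the tray's -y wall. Axes as the station's.
- tray_near (a point): Centre of the floor (32 mm above the table) of the tray's compartment nearer the robot, for the daifuku: inside 102 mm along x, 172 mm along y; walls and divider are 4 mm thick and stand 26 mm above the floor, the farthest (+x) wall 48 mm. Moves with the tray; axes as the station's.
- tray_far (a point): Centre of the floor (32 mm above the table) of the tray's compartment farther from the robot, for the bean balls: inside 86 mm along x, 172 mm along y; walls 26 mm above the floor, except the high one on the far (+x) side, 48 mm. Moves with the tray; axes as the station's.
- lever (a joint): Angle of the red cam lever in rad: 0 = down and locked (its arm points to the robot, along the station's -x, 15 degrees above level), 1.3 = upright and free (stop). It stays where it is left; turning it takes about 2 N at the grip. It goes down only when the tray is fully home or fully out: part way its pawl meets the tray's bar.
- lever_grip (a point): Centre of the red barrel at the lever's end: a cylinder 22 mm in diameter and 24 mm long along the station's y. 75 mm from the pivot; 64 mm above the table when locked, 120 mm when upright.
- lever_hinge (a point): Pivot of the lever, 45 mm above the table, axis along the station's y; the barrel swings in a vertical plane about it, rising from the robot's side.
- mat: Round cork mat, 140 mm across, 4 mm thick, fixed to the table; origin on the table at its centre.
- bowl: Steel bowl with a black bar handle, 180 g: flat base 64 mm across, flaring straight to a rim 116 mm across at 46 mm height, wall 4 mm. Starts upright on the mat with bean balls in it. Origin at the centre of its underside, z up, the handle along its own -x.
- bowl_grip (a point): Grip point on the bowl's handle: a round bar 14 mm in diameter along the bowl's x, 57 mm above its underside, from 64 to 138 mm from the bowl's axis; this point is 97 mm from the axis. Axes as the bowl's.
- bean0_center (a point): Centre of a dark brown red-bean ball, 26 mm in diameter, 14 g; starts in the bowl. 3 to 5 of the five are present, the others are None.
- bean1_center (a point): Centre of a dark brown red-bean ball, 26 mm in diameter, 14 g; starts in the bowl. 3 to 5 of the five are present, the others are None.
- bean2_center (a point): Centre of a dark brown red-bean ball, 26 mm in diameter, 14 g; starts in the bowl. 3 to 5 of the five are present, the others are None.
- bean3_center (a point): Centre of a dark brown red-bean ball, 26 mm in diameter, 14 g; starts in the bowl. 3 to 5 of the five are present, the others are None.
- bean4_center (a point): Centre of a dark brown red-bean ball, 26 mm in diameter, 14 g; starts in the bowl. 3 to 5 of the five are present, the others are None.
- daifuku0: Strawberry daifuku, at first on a fixed flat black board 4 mm thick: white round mochi 42 mm across and 24 mm high with a red strawberry tip up to 44 mm height, 45 g. Origin at the centre of its underside, z up through the berry. 1 to 3 of the three are present, the others are None.
- daifuku1: Strawberry daifuku, at first on a fixed flat black board 4 mm thick: white round mochi 42 mm across and 24 mm high with a red strawberry tip up to 44 mm height, 45 g. Origin at the centre of its underside, z up through the berry. 1 to 3 of the three are present, the others are None.
- daifuku2: Strawberry daifuku, at first on a fixed flat black board 4 mm thick: white round mochi 42 mm across and 24 mm high with a red strawberry tip up to 44 mm height, 45 g. Origin at the centre of its underside, z up through the berry. 1 to 3 of the three are present, the others are None.
- sugar_jar: Bystander, to be left alone: glass sugar jar with a red cap, 54 mm across, 75 mm tall. Origin at its underside centre.
- spoon: Bystander, to be left alone: steel spoon, 180 mm long. Origin at its underside (lying, long axis x).
- brush: Bystander, to be left alone: pastry brush, 170 mm long. Origin at its underside (lying, long axis x).
- syrup: Bystander, to be left alone: white syrup bottle, 52 mm across, 150 mm tall. Origin at its underside centre.
- stray_berry: Bystander, to be left alone: single loose strawberry standing on its leaf end, 30 mm across, 36 mm tall. Origin at its underside centre.
Things that resemble listed ones, but are neither listed nor needed, are in the scene too. What is shaped like the bowl but orange is not meant. Several things have the shape of the mat; the one meant has the colours described above.

How it is judged:
By the outcome, as a careful person would: the job done as asked, in the order asked, and still so for the second after the job is handed in, with the robot touching nothing.
Of bean0, bean1, bean2, bean3, bean4 only 3 to 5 are there at a start; the rules pass over those that are not, and their reading is None.
Of daifuku0, daifuku1, daifuku2 only 1 to 3 are there at a start; the rules pass over those that are not, and their reading is None.
At some moment in a run one of daifuku0, daifuku1, daifuku2, bowl may be knocked a few centimetres aside while the robot is not near it.
It also fails if it takes over 210 s, if anything falls off the work surface, if the arm or the gripper's body presses on something with over 40 N, if the wrist force passes 120 N, or if a joint passes its speed limit or range.

## Working session

There is one attempt and no reset: what is moved stays moved. The work goes in short steps, Python scripts to look and compute and a tool call to move; the robot and the scene stay as the last step left them, time stands still between calls to the robot, and variables do not carry over. Pictures are saved under pics/ and viewed, at most 14 in all, crops included, and the job is handed in when it is done.

Besides the shell and the picture viewer there is one more tool, called after ">>>" by a JSON object that holds its "name" and its "arguments", one argument or row to a line. apply_moves: Moves the arm, as the interface text tells. Its arguments: {"type":"object","properties":{"motion":{"type":"array","items":{"type":"number","minimum":-1,"maximum":1}}},"required":["motion"]}

```bash
ls; mkdir -p pics
cat > h.py <<'E'
import numpy as np, cv2
from station import bot
def shot(n,f=None):
    c=bot.read_camera(n)
    if f: cv2.imwrite('pics/'+f,c['img'][:,:,::-1])
    return c
def ray(c,uv,z):
    "pixel -> world point on plane z"
    K=np.array(c['K']);R=np.array(c['rotation']);e=np.array(c['eye'])
    d=R@np.linalg.solve(K,np.array([uv[0],uv[1],1.0])); return e+d*(z-e[2])/d[2]
def proj(c,p):
    q=np.array(c['K'])@(np.array(c['rotation']).T@(np.array(p)-np.array(c['eye']))); return q[:2]/q[2]
def find(n,l,k=4):
    o=[]
    for s in bot.silhouettes(n,l)[:k]:
        y,x=np.nonzero(s['pixels']); o.append((round(s['conf'],2),[round(float(v),1) for v in (x.mean(),y.mean())],[int(v) for v in s['rect']]))
    return o
E
python3 - <<'E'
from h import *
a=shot('top','top0.png');b=shot('scene','scene0.png')
for n,c in(('top',a),('scene',b)):
    print(n,np.round(c['K'],1).tolist(),np.round(c['eye'],3),np.round(c['rotation'],3).tolist())
print(bot.read_state())
for l in 'station tray_grip tray lever_grip lever mat bowl bowl_grip bean0_center daifuku0 stray_berry sugar_jar spoon brush syrup'.split():
    for n in('top','scene'):
        try: print(l,n,find(n,l,7))
        except Exception as e: print(l,n,e)
E
```

```text
pics
top [[478.0, 0.0, 257.7], [0.0, 478.0, 199.5], [0.0, 0.0, 1.0]] [ 0.257 -0.057  1.454] [-0.676, 0.73, -0.072, 0.069]
scene [[480.8, 0.0, 254.2], [0.0, 480.8, 187.2], [0.0, 0.0, 1.0]] [1.001 0.564 1.337] [0.29, 0.916, -0.263, -0.09]
{'clock': 0.1, 'joints': array([ 1.11142562e+00,  3.51159948e-01,  1.65232595e+00,  2.83616930e-05,
        1.13907074e+00, -8.45962616e-02]), 'dq': array([ 2.80190274e-04, -3.01788648e-04, -1.05254934e-03,  1.89687896e-05,
        5.17814079e-04, -9.83186395e-04]), 'tau': array([ 2.15860528e-03, -4.98022234e+01, -2.85693562e+01,  7.01070135e-02,
        2.39396654e-02, -7.74263845e-05]), 'eef_pos': array([0.20118293, 0.51159554, 0.2351805 ]), 'ee_rot': array([ 1.86298311e-01,  9.82493108e-01, -4.60811938e-04, -1.41886257e-04]), 'wrist_force': array([-0.49176777, -0.64262723,  0.16785467]), 'moment': array([-0.02536949,  0.01526973, -0.01578801]), 'grasp_force': 0.0, 'gripper_width': 0.0928069061533145}
station top [(0.73, [182.0, 175.9], [101, 123, 262, 245])]
station scene [(0.72, [269.4, 273.8], [187, 193, 348, 357]), (0.52, [184.3, 193.7], [169, 1
[... 1637 characters left out ...]
u0 scene [(0.62, [235.9, 177.5], [230, 170, 241, 184])]
stray_berry top [(0.48, [97.5, 247.1], [94, 240, 102, 250])]
stray_berry scene []
sugar_jar top [(0.56, [237.2, 243.0], [229, 235, 246, 251])]
sugar_jar scene [(0.55, [295.5, 194.9], [283, 182, 306, 209])]
spoon top [(0.72, [134.1, 267.3], [118, 245, 155, 293])]
spoon scene [(0.9, [371.9, 264.2], [360, 234, 377, 286])]
brush top [(0.62, [301.5, 149.3], [281, 141, 335, 156])]
brush scene [(0.71, [269.6, 273.4], [186, 194, 349, 360]), (0.69, [185.1, 194.8], [168, 171, 200, 212])]
syrup top [(0.92, [284.6, 117.4], [278, 100, 294, 131])]
syrup scene [(0.68, [164.5, 209.7], [157, 192, 175, 228]), (0.59, [210.8, 134.8], [209, 130, 216, 139])]
```

Run:
```python
import cv2
a=cv2.imread('pics/top0.png');b=cv2.imread('pics/scene0.png')
cv2.imwrite('pics/top0c.png',cv2.resize(a[90:345,80:440],None,fx=2.2,fy=2.2,interpolation=cv2.INTER_CUBIC))
cv2.imwrite('pics/scene0c.png',cv2.resize(b[80:370,130:400],None,fx=2.05,fy=2.05,interpolation=cv2.INTER_CUBIC))
```

```text
(no output)
```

View pics/top0c.png

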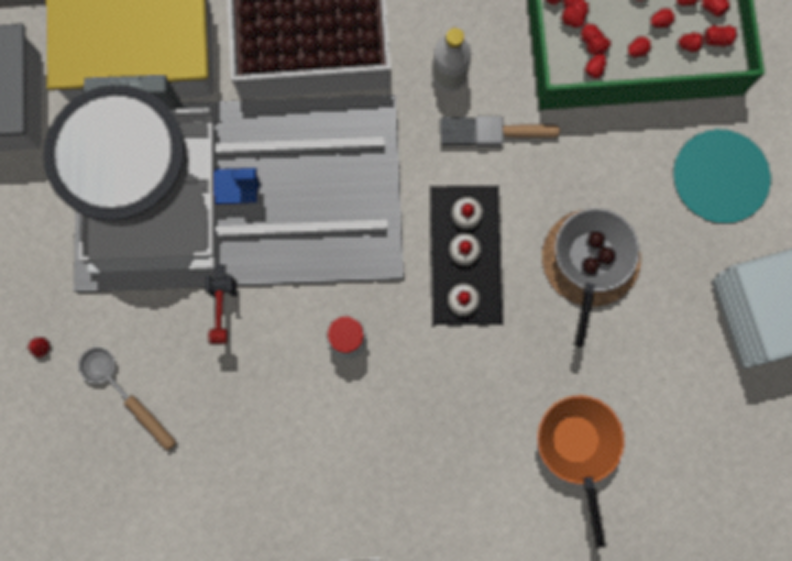

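View pics/scene0c.png

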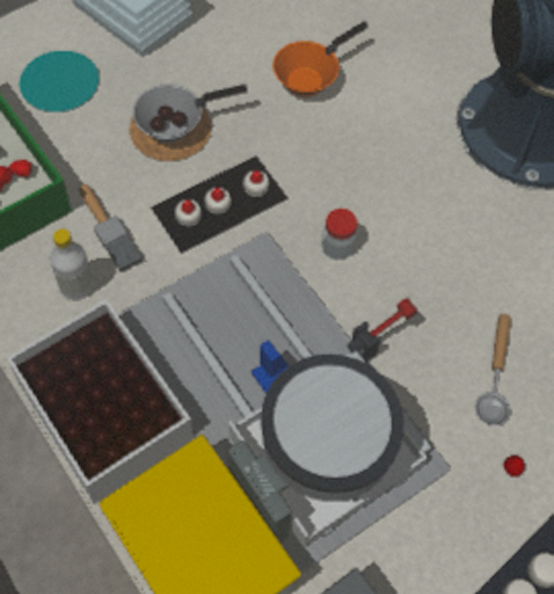

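The views show the red lever's barrel at about top (180,242), the blue tab (187,174), the steel bowl with 3 beans on the cork mat (351,204), and 3 daifuku on the black board, (292,186), (291,203) and (291,226).

Look-alikes:
- **Bowl:** the orange bowl (344,289) is not meant; I choose the steel one (351,204).
- **Mat:** the teal disc (408,170) is not meant; I choose the cork one under the steel bowl.
- **Daifuku:** the white balls on a board at the scene view's lower right are not meant, nor are the berry crate (top right) or the loose berry (97,247).
- **Lever:** the jar's red cap (237,242) is not meant; I choose the barrel on an arm (180,242).

```bash
cat >> h.py <<'E'
def blobs(c,kind,amin=6):
    h=cv2.cvtColor(c['img'],cv2.COLOR_RGB2HSV).astype(int);H,S,V=h[...,0],h[...,1],h[...,2]
    m={'red':((H<8)|(H>172))&(S>140)&(V>70),'blue':(H>105)&(H<130)&(S>140)&(V>50),'white':(S<40)&(V>190)}[kind]
    n,_,st,ce=cv2.connectedComponentsWithStats(m.astype(np.uint8))
    return [(int(st[i,4]),np.round(ce[i],1).tolist(),st[i,:4].tolist()) for i in range(1,n) if st[i,4]>=amin]
E
python3 - <<'E'
from h import *
a=shot('top');b=shot('scene')
for n,c in(('top',a),('scene',b)):
    for k in('red','blue'): print(n,k,blobs(c,k))
w=shot('wrist');s=bot.read_state()
from scipy.spatial.transform import Rotation as Ro
R=Ro.from_quat(s['ee_rot']).as_matrix()
print(w['K'],R.T@(w['eye']-s['eef_pos']),np.round(R.T@w['rotation'],3))
# base corners
for p in [(397,108),(403,278),(75,290)]:
    print(np.round(ray(a,(p[0]/2.2+80,p[1]/2.2+90),.01),3))
for nm,p,z in [('bowl rim',(597,249),.05),('handle end',(579,346),.061),('handle root',(589,288),.061),('mat',(592,256),.004),('jar',(346,334),.075)]:
    print(nm,np.round(ray(a,(p[0]/2.2+80,p[1]/2.2+90),z),3))
for s in [(284.5,117)]: print('syr',ray(a,s,.1))
g=cv2.cvtColor(a['img'],cv2.COLOR_RGB2GRAY)
cv2.imwrite('pics/crop1.png',cv2.resize(np.hstack([a['img'][110:260,100:270],a['img'][165:315,270:400]])[:,:,::-1],None,fx=2.6,fy=2.6,interpolation=cv2.INTER_CUBIC))
E
```

```text
top red [(112, [372.7, 80.7], [368, 73, 11, 17]), (229, [400.2, 86.7], [388, 75, 23, 22]), (402, [343.0, 99.9], [328, 80, 29, 45]), (59, [380.9, 97.9], [376, 94, 10, 8]), (161, [401.8, 106.9], [389, 102, 25, 11]), (58, [370.2, 111.0], [366, 107, 9, 9]), (18, [292.3, 185.1], [290, 183, 5, 5]), (21, [291.0, 202.0], [289, 200, 5, 5]), (75, [179.0, 236.2], [176, 222, 7, 24]), (17, [290.6, 224.9], [289, 223, 4, 5]), (182, [236.7, 242.0], [230, 235, 15, 15]), (42, [97.0, 246.9], [94, 244, 8, 8])]
top blue [(267, [186.7, 174.2], [178, 167, 19, 16]), (1611, [456.3, 374.0], [410, 362, 89, 22])]
scene red [(149, [108.8, 132.9], [101, 125, 16, 18]), (222, [90.1, 141.3], [78, 131, 21, 20]), (59, [107.6, 149.8], [103, 146, 10, 8]), (58, [124.1, 151.9], [120, 148, 10, 8]), (120, [93.9, 161.9], [86, 158, 17, 9]), (378, [124.0, 173.8], [108, 158, 37, 35]), (24, [254.7, 165.9], [252, 163, 6, 6]), (23, [235.6, 174.5], [233, 172, 6, 6]), (24, [221.1, 180.5], [219, 178, 5, 6]), (156, [296.0, 188.3], [289, 182, 15, 14]), (79, [323.5, 233.3], [311, 226, 22, 18]), (73, [380.5, 306.8], [376, 302, 10, 10])]
scene blue [(19, [348.9, 3.8], [347, 0, 5, 10]), (1389, [300.2, 27.0], [269, 5, 64, 45]), (11, [347.0, 13.3], [346, 11, 3, 7]), (57, [260.9, 251.5], [257, 247, 10, 9]), (93, [258.8, 263.0], [253, 257, 13, 14])]Traceback (most recent call last):
  File "<stdin>", line 8, in <module>
ValueError: matmul: Input operand 1 has a mismatch in its core dimension 0, with gufunc signature (n?,k),(k,m?)->(n?,m?) (size 4 is different from 3)
```

```bash
sed -i "s/    if f: cv2/    c['rotation']=Ro.from_quat(c['rotation']).as_matrix();c['eye']=np.array(c['eye'])\n    if f: cv2/; 1s/.*/import numpy as np, cv2\nfrom scipy.spatial.transform import Rotation as Ro/" h.py
python3 - <<'E'
from h import *
a=shot('top')
w=shot('wrist');s=bot.read_state()
R=Ro.from_quat(s['ee_rot']).as_matrix()
print(w['K'],R.T@(w['eye']-s['eef_pos']),np.round(R.T@w['rotation'],3))
for p in [(397,108),(403,278),(75,290)]:
    print(np.round(ray(a,(p[0]/2.2+80,p[1]/2.2+90),.01),3))
for nm,p,z in [('bowl rim',(597,249),.05),('handle end',(579,346),.061),('handle root',(589,288),.061),('mat',(592,256),.004),('jar',(346,334),.075)]:
    print(nm,np.round(ray(a,(p[0]/2.2+80,p[1]/2.2+90),z),3))
print('syr',ray(a,(284.5,117),.1),'lever end',ray(a,(179,241),.064),'tab',ray(a,(193,172.5),.1))
for p in [(292.3,185.1),(291,202),(290.6,224.9)]: print('daif',np.round(ray(a,p,.045),3))
print('scene red',np.round(s['ee_rot'],3))
cv2.imwrite('pics/crop1.png',cv2.resize(np.hstack([a['img'][110:260,100:270],a['img'][165:315,270:400]])[:,:,::-1],None,fx=2.6,fy=2.6,interpolation=cv2.INTER_CUBIC))
E
```

```text
[[272.66642862   0.         254.74591701]
 [  0.         272.66642862 190.667765  ]
 [  0.           0.           1.        ]] [ 0.07985083 -0.00097361 -0.150038  ] [[ 0.001 -0.958 -0.288]
 [ 1.     0.001 -0.001]
 [ 0.002 -0.288  0.958]]
[ 0.745 -0.097  0.01 ]
[ 0.497 -0.087  0.01 ]
[0.515 0.369 0.01 ]
bowl rim [ 0.51  -0.352  0.05 ]
handle end [ 0.38  -0.311  0.061]
handle root [ 0.456 -0.333  0.061]
mat [ 0.509 -0.353  0.004]
jar [ 0.417 -0.005  0.075]
syr [ 0.77773559 -0.17182748  0.1       ] lever end [0.43384899 0.16501895 0.064     ] tab [0.6270853  0.10988709 0.1       ]
daif [ 0.58  -0.181  0.045]
daif [ 0.528 -0.173  0.045]
daif [ 0.459 -0.165  0.045]
scene red [ 0.186  0.982 -0.    -0.   ]
```

View pics/crop1.png

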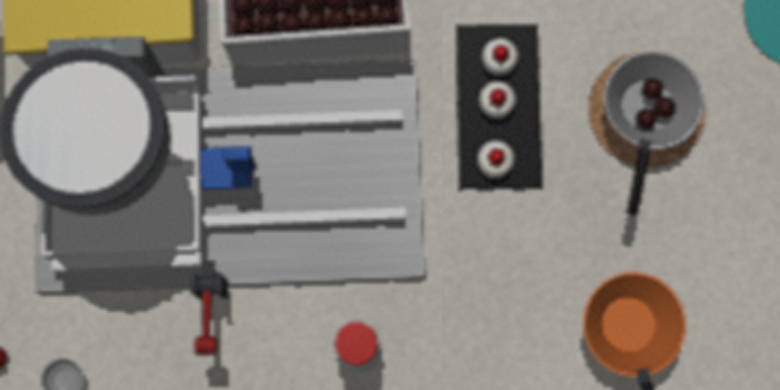

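Run:
```python
from h import *
a=shot('top');b=shot('scene')
g=cv2.cvtColor(a['img'],cv2.COLOR_RGB2GRAY)
sc=ray(a,(84/2.6+100,127/2.6+110),.187)[:2]; print('sifter',sc)
# white sifter disc centroid
for c,n in((a,'top'),(b,'scene')):
    for q in blobs(c,'white',800): print(n,q,ray(c,q[1],.187))
y=-.04;ex=np.array([np.cos(y),np.sin(y)]);ey=np.array([-np.sin(y),np.cos(y)])
o=sc-.012*ex-.110*ey; print('origin',o)
for nm,p in dict(c1=(.497,-.087),c2=(.515,.369),tab=(.627,.11),lev=(.434,.165)).items():
    d=np.array(p)-o; print(nm,np.round([d@ex,d@ey],3))
# tab and lever with both cams: lever barrel triangulation
def tri(u,v):
    A=[];B=[]
    for c,p in((a,u),(b,v)):
        d=c['rotation']@np.linalg.solve(c['K'],[*p,1.]);d/=np.linalg.norm(d);P=np.eye(3)-np.outer(d,d);A.append(P);B.append(P@c['eye'])
    return np.linalg.lstsq(np.vstack(A),np.hstack(B),rcond=None)[0]
print('barrel',tri((205/2.6+100,345/2.6+110),(407/2.05+130,309/2.05+80)))
for u,v in zip([(292.3,185.1),(291,202),(290.6,224.9)],[(221.1,180.5),(235.6,174.5),(254.7,165.9)]): print('berry',tri(u,v))
```

```text
sifter [0.65483856 0.26414057]
origin [0.63844933 0.15470843]
c1 [-0.132 -0.247]
c2 [-0.132  0.209]
tab [-0.01  -0.045]
lev [-0.205  0.002]
barrel [0.42927728 0.16621868 0.06091952]
berry [ 0.58342159 -0.18275162  0.03084647]
berry [ 0.53159    -0.17451277  0.03124489]
berry [ 0.4613208  -0.16661002  0.03218402]
```

>>> {"name": "apply_moves", "arguments": {
  "motion": [0.585,-0.87,0,0,0,0.427,0.4,0.585,-0.87,0,0,0,0.427,0.4,0.585,-0.87,0,0,0,0.427,0.4,0.585,-0.87,0,0,0,0.427,0.4,0.585,-0.87,0,0,0,0.427,0.4]
}}

```text
clock: 2.58
eef_pos: [0.3191, 0.3369, 0.2358]
ee_rot: [0.021, 1.0, 0.0, 0.0]
wrist_force: [-0.0, 0.5, -0.1]
gripper_width: 0.0562
grasp_force: 0.0
```

>>> {"name": "apply_moves", "arguments": {
  "motion": [0.4,-0.87,-0.2,0,0,0,0.4,0.4,-0.87,-0.2,0,0,0,0.4,0.4,-0.87,-0.2,0,0,0,0.4,0.4,-0.87,-0.2,0,0,0,0.4,0.4,-0.87,-0.2,0,0,0,0.4]
}}

```text
clock: 3.2
eef_pos: [0.3983, 0.1645, 0.1957]
ee_rot: [0.02, 1.0, 0.0, -0.0]
wrist_force: [-0.2, -0.3, 0.2]
gripper_width: 0.0556
grasp_force: 0.0
```

Run:
```python
from h import *
w=shot('wrist','w1.png');s=bot.read_state();print(s['eef_pos'],s['ee_rot'],s['gripper_width'])
print(blobs(w,'red',20),blobs(w,'blue',20))
for q in blobs(w,'red',20): print(ray(w,q[1],.064))
```

```text
[0.39811753 0.16504209 0.19581346] [1.93550449e-02 9.99812655e-01 1.83738388e-04 5.76024418e-05] 0.05565013357873725
[(353, [456.7, 200.8], [443, 190, 27, 20]), (1391, [98.8, 213.2], [77, 193, 45, 41]), (349, [256.8, 230.4], [247, 214, 20, 46]), (30, [1.2, 237.9], [0, 233, 4, 10])] [(450, [242.4, 338.4], [222, 333, 40, 12])]
[0.42263591 0.38241192 0.064     ]
[ 0.42177655 -0.01057064  0.064     ]
[0.44935028 0.16339784 0.064     ]
[ 0.44733914 -0.1278644   0.064     ]
```

View pics/w1.png

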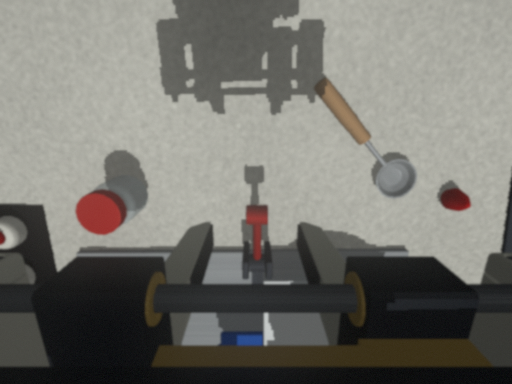

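Run:
```python
from h import *
w=shot('wrist')
h=cv2.cvtColor(w['img'],cv2.COLOR_RGB2HSV).astype(int);m=((h[...,0]<8)|(h[...,0]>172))&(h[...,1]>140)&(h[...,2]>70)
for r in range(200,264,3):
    x=np.nonzero(m[r,235:280])[0]+235
    if len(x): print(r,x.min(),x.max(),np.round(ray(w,((x.min()+x.max()+1)/2,r+.5),.064),4)[:2],h[r,x[len(x)//2],2])
```

```text
215 248 264 [0.4312 0.1643] 130
218 247 265 [0.4348 0.1642] 148
221 247 265 [0.4384 0.164 ] 140
224 254 258 [0.442  0.1639] 122
227 255 259 [0.4457 0.1649] 131
230 255 258 [0.4494 0.1642] 131
233 255 258 [0.4531 0.1641] 130
236 254 259 [0.4568 0.1639] 130
239 254 259 [0.4606 0.1638] 129
242 254 258 [0.4644 0.1631] 128
245 254 258 [0.4682 0.1629] 124
248 254 259 [0.472  0.1634] 125
251 254 259 [0.4759 0.1632] 126
254 254 259 [0.4798 0.1631] 127
257 254 259 [0.4837 0.163 ] 125
```

>>> {"name": "apply_moves", "arguments": {
  "motion": [0.17,-0.005,-0.4,0,0,0,0.4,0.17,-0.005,-0.67,0,0,0,0.4,0.17,-0.005,-0.67,0,0,0,0.4,0.17,-0.005,-0.67,0,0,0,1,0.17,-0.005,-0.67,0,0,0,1,0.17,-0.005,-0.67,0,0,0,1,0.17,-0.005,-0.67,0,0,0,1]
}}

```text
clock: 4.18
eef_pos: [0.433, 0.1647, 0.063]
ee_rot: [0.021, 1.0, 0.002, 0.001]
wrist_force: [-2.3, 18.7, 2.7]
gripper_width: 0.0239
grasp_force: 30.0
```

>>> {"name": "apply_moves", "arguments": {
  "motion": [0.01,0.007,0.04,0,0,0,1,0.037,0.007,0.09,0,0,0,1,0.065,0.006,0.13,0,0,0,1,0.097,0.005,0.168,0,0,0,1,0.134,0.004,0.2,0,0,0,1,0.175,0.002,0.228,0,0,0,1,0.22,0,0.25,0,0,0,1,0.265,-0.002,0.265,0,0,0,1,0.313,-0.004,0.274,0,0,0,1,0.362,-0.006,0.278,0,0,0,1,0.37,-0.006,0.278,0,0,0,1]
}}

```text
clock: 5.55
eef_pos: [0.5062, 0.1625, 0.118]
ee_rot: [0.02, 1.0, 0.001, -0.0]
wrist_force: [-3.2, 6.5, 2.7]
gripper_width: 0.0234
grasp_force: 30.0
```

>>> {"name": "apply_moves", "arguments": {
  "motion": [0,0,0,0,0,0,0.4,0,0,0,0,0,0,0.4,0,0,0.3,0,0,0,0.4,0,0,0.75,0,0,0,0.4,0.2,-0.1,0.75,0,0,-0.24,0.4,0.4,-0.2,0.75,0,0,-0.48,0.4,0.6,-0.26,0.75,0,0,-0.72,0.4,0.6,-0.26,0.75,0,0,-1,0.4,0.6,-0.26,0.75,0,0,-1,0.4]
}}

```text
clock: 6.68
eef_pos: [0.6263, 0.1093, 0.2671]
ee_rot: [0.401, 0.916, -0.0, -0.0]
wrist_force: [-0.7, 0.7, 0.3]
gripper_width: 0.0558
grasp_force: 0.0
```

>>> {"name": "apply_moves", "arguments": {
  "motion": [0,-0.1,0,0,0,-0.24,0.4,0,-0.2,0,0,0,-0.48,0.4,0,-0.2,0,0,0,-0.72,0.4,0,-0.2,0,0,0,-1,0.4,0,-0.2,0,0,0,-1,0.4,0,-0.2,0,0,0,-1,0.4]
}}

```text
clock: 7.42
eef_pos: [0.6261, 0.0698, 0.2674]
ee_rot: [0.719, 0.695, 0.0, 0.0]
wrist_force: [0.5, -0.5, 0.6]
gripper_width: 0.0553
grasp_force: 0.0
```

Run:
```python
from h import *
w=shot('wrist','w2.png');a=shot('top');b=shot('scene');s=bot.read_state();print(s['eef_pos'],s['ee_rot'],s['joints'])
h=cv2.cvtColor(w['img'],cv2.COLOR_RGB2HSV);
print('wrist',blobs(w,'blue',20));print('top',blobs(a,'blue',10));print('sc',blobs(b,'blue',10))
print([q for q in blobs(a,'red',10) if q[1][0]<200],[q for q in blobs(b,'red',10) if q[1][1]>210])
```

```text
[0.62623654 0.06970843 0.26731024] [7.19904707e-01 6.94072916e-01 6.78753891e-06 3.12552530e-05] [ 3.70079998e-02  4.70471423e-01  1.39277655e+00 -3.91864792e-05
  1.27829287e+00  7.35529992e-02]
wrist [(1436, [264.9, 118.1], [246, 97, 36, 53])]
top [(1631, [456.1, 373.9], [410, 362, 89, 22])]
sc [(174, [344.5, 10.7], [337, 0, 15, 26]), (1509, [301.0, 28.4], [269, 5, 65, 50]), (13, [312.2, 56.0], [309, 53, 8, 7]), (151, [259.5, 258.4], [253, 247, 14, 24])]
[(50, [97.4, 247.3], [94, 244, 8, 8])] [(47, [313.0, 231.9], [309, 228, 9, 9]), (73, [380.5, 306.8], [376, 302, 10, 10])]
```

View pics/w2.png

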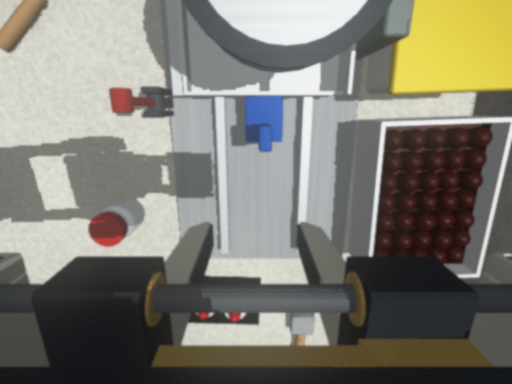

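Run:
```python
from h import *
w=shot('wrist')
print('barrel',ray(w,(122,100),.12),'hinge',ray(w,(155,100),.05))
for z in(.1,.08): print('tab',z,ray(w,(265.5,127),z),ray(w,(265.5,150),z))
for p in [(246,97),(282,97),(258,151),(272,151)]: print(p,ray(w,p,.06),ray(w,p,.1))
for p in[(221,100),(224,250),(307,100),(305,250),(175,100),(334,100),(178,258),(332,258)]:print(p,ray(w,p,.01))
h=cv2.cvtColor(w['img'],cv2.COLOR_RGB2HSV)
for r in range(96,153,4): x=np.nonzero((h[r,:,0]>105)&(h[r,:,0]<130)&(h[r,:,1]>140))[0];print(r,x.min(),x.max(),h[r,265,2],h[r,250,2])
```

```text
barrel [0.49199064 0.16202363 0.12      ] hinge [0.50184955 0.16356616 0.05      ]
tab 0.1 [0.64053268 0.12807637 0.1       ] [0.63988928 0.10197133 0.1       ]
tab 0.08 [0.64123379 0.12675784 0.08      ] [0.64054984 0.09900752 0.08      ]
(246, 97) [0.6186603  0.16261112 0.06      ] [0.61986344 0.16108714 0.1       ]
(282, 97) [0.66327771 0.16099943 0.06      ] [0.65948635 0.15965586 0.1       ]
(258, 151) [0.63134888 0.0950861  0.06      ] [0.63113166 0.10112091 0.1       ]
(272, 151) [0.64969628 0.09442705 0.06      ] [0.64742524 0.10053564 0.1       ]
(221, 100) [0.58153899 0.16177332 0.01      ]
(224, 250) [ 0.56944235 -0.07589192  0.01      ]
(307, 100) [0.70340683 0.15737245 0.01      ]
(305, 250) [ 0.7046865  -0.08069075  0.01      ]
(175, 100) [0.51632164 0.16412843 0.01      ]
(334, 100) [0.74165147 0.15599136 0.01      ]
(178, 258) [ 0.49081861 -0.08821096  0.01      ]
(332, 258) [ 0.75043966 -0.09741265  0.01      ]Traceback (most recent call last):
  File "<stdin>", line 8, in <module>
    return umr_minimum(a, axis, None, out, keepdims, initial, where)
ValueError: zero-size array to reduction operation minimum which has no identity
```

>>> {"name": "apply_moves", "arguments": {
  "motion": [0.06,0.22,-0.1,0,0,0,0.4,0.06,0.22,-0.4,0,0,0,0.4,0.06,0.22,-0.7,0,0,0,0.4,0.06,0.22,-0.925,0,0,0,0.4,0.06,0.22,-0.925,0,0,0,0.4,0.06,0.22,-0.925,0,0,0,1,0.06,0.22,-0.925,0,0,0,1,0.06,0.22,-0.925,0,0,0,1,0.06,0.22,-0.925,0,0,0,1,0.06,0.22,-0.925,0,0,0,1]
}}

```text
clock: 8.88
eef_pos: [0.6395, 0.1136, 0.0828]
ee_rot: [0.721, 0.693, 0.001, 0.001]
wrist_force: [6.5, 0.6, -2.2]
gripper_width: 0.0164
grasp_force: 30.0
```

>>> {"name": "apply_moves", "arguments": {
  "motion": [0.001,-0.05,0,0,0,0,1,0,-0.15,0,0,0,0,1,-0.005,-0.25,0,0,0,0,1,-0.01,-0.35,0,0,0,0,1,-0.015,-0.45,0,0,0,0,1,-0.015,-0.5,0,0,0,0,1]
}}

```text
clock: 9.62
eef_pos: [0.6361, 0.0116, 0.0828]
ee_rot: [0.721, 0.693, 0.001, 0.001]
wrist_force: [5.8, 2.9, 4.2]
gripper_width: 0.0159
grasp_force: 30.0
```

>>> {"name": "apply_moves", "arguments": {
  "motion": [0,-0.1,0,0,0,0,1,-0.003,-0.2,0,0,0,0,1,-0.006,-0.3,0,0,0,0,1,-0.01,-0.38,0,0,0,0,1,-0.012,-0.43,0,0,0,0,1,-0.013,-0.45,0,0,0,0,1,-0.013,-0.455,0,0,0,0,1]
}}

```text
clock: 10.5
eef_pos: [0.6331, -0.0753, 0.0827]
ee_rot: [0.721, 0.693, 0.002, -0.001]
wrist_force: [5.0, 23.9, 6.1]
gripper_width: 0.0161
grasp_force: 30.0
```

>>> {"name": "apply_moves", "arguments": {
  "motion": [0,0,0,0,0,0,0.4,0,0,0,0,0,0,0.4,0,0,0.3,0,0,0,0.4,0,0,0.6,0,0,0.2,0.4,-0.1,0.3,0.85,0,0,0.44,0.4,-0.3,0.6,0.85,0,0,0.68,0.4,-0.5,0.9,0.85,0,0,1,0.4,-0.6,1,0.85,0,0,1,0.4,-0.6,1,0.85,0,0,1,0.4]
}}

```text
clock: 11.62
eef_pos: [0.5106, 0.1244, 0.2524]
ee_rot: [0.399, 0.917, -0.0, -0.0]
wrist_force: [0.9, -0.1, -0.4]
gripper_width: 0.0555
grasp_force: 0.0
```

>>> {"name": "apply_moves", "arguments": {
  "motion": [-0.2,0.1,0,0,0,0.24,0.4,-0.25,0.2,0,0,0,0.48,0.4,-0.25,0.2,0,0,0,0.72,0.4,-0.25,0.2,0,0,0,1,0.4,-0.25,0.2,0,0,0,1,0.4]
}}

```text
clock: 12.25
eef_pos: [0.4632, 0.1617, 0.252]
ee_rot: [0.02, 1.0, -0.0, -0.0]
wrist_force: [1.4, -1.0, 0.1]
gripper_width: 0.0557
grasp_force: 0.0
```

Run:
```python
from h import *
w=shot('wrist','w3.png');a=shot('top','t3.png');b=shot('scene','s3.png');s=bot.read_state();print(s['eef_pos'],s['ee_rot'])
for c,n in((w,'w'),(a,'t'),(b,'s')):
    for q in blobs(c,'red',10): print(n,q,np.round(ray(c,q[1],.118),3))
cv2.imwrite('pics/v3.png',np.hstack([w['img'][150:384,100:400],a['img'][100:334,90:400]])[:,:,::-1])
```

```text
[0.46298453 0.16209871 0.25207843] [ 2.18277625e-02  9.99761735e-01 -8.60659874e-05 -1.22507751e-04]
w (1155, [116.1, 145.3], [97, 127, 39, 38]) [0.413 0.018 0.118]
w (201, [439.4, 145.0], [428, 136, 21, 16]) [0.426 0.353 0.118]
w (197, [17.1, 178.0], [7, 171, 20, 14]) [ 0.444 -0.095  0.118]
w (191, [257.5, 214.6], [248, 209, 20, 12]) [0.496 0.162 0.118]
w (173, [25.6, 225.2], [17, 219, 18, 13]) [ 0.499 -0.101  0.118]
w (152, [30.7, 256.7], [24, 250, 15, 14]) [ 0.539 -0.106  0.118]
t (114, [372.6, 80.9], [368, 73, 11, 17]) [ 0.865 -0.444  0.118]
t (229, [400.2, 86.7], [388, 75, 23, 22]) [ 0.84  -0.524  0.118]
t (405, [343.0, 99.8], [328, 80, 29, 45]) [ 0.811 -0.349  0.118]
t (59, [380.9, 97.9], [376, 94, 10, 8]) [ 0.809 -0.462  0.118]
t (160, [401.9, 106.9], [389, 102, 25, 11]) [ 0.776 -0.52   0.118]
t (58, [370.2, 111.0], [366, 107, 9, 9]) [ 0.77  -0.425  0.118]
t (19, [292.2, 185.0], [290, 183, 5, 5]) [ 0.563 -0.174  0.118]
t (20, [291.1, 202.0], [289, 200, 5, 5]) [ 0.514 -0.167  0.118]
t (17, [290.6, 224.9], [289, 223, 4, 5]) [ 0.449 -0.16   0.118]
t (182, [236.7, 242.0], [230, 23
[... 165 characters left out ...]
21, [90.1, 141.3], [78, 131, 21, 20]) [ 0.871 -0.496  0.118]
s (59, [107.6, 149.8], [103, 146, 10, 8]) [ 0.84  -0.433  0.118]
s (58, [124.1, 151.9], [120, 148, 10, 8]) [ 0.802 -0.397  0.118]
s (117, [93.9, 161.9], [86, 158, 17, 9]) [ 0.896 -0.415  0.118]
s (375, [124.0, 173.8], [108, 158, 37, 35]) [ 0.84  -0.322  0.118]
s (24, [254.7, 165.8], [252, 163, 6, 6]) [ 0.497 -0.119  0.118]
s (23, [235.6, 174.5], [233, 172, 6, 6]) [ 0.563 -0.126  0.118]
s (23, [221.0, 180.4], [219, 178, 5, 6]) [ 0.612 -0.134  0.118]
s (161, [296.0, 188.4], [289, 182, 15, 14]) [0.443 0.019 0.118]
s (44, [313.2, 232.0], [310, 228, 8, 9]) [0.493 0.162 0.118]
s (72, [380.5, 306.8], [376, 303, 10, 9]) [0.487 0.432 0.118]
```

View pics/v3.png

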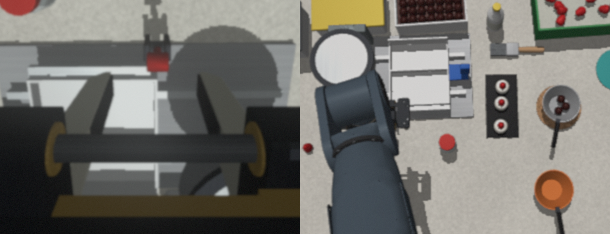

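>>> {"name": "apply_moves", "arguments": {
  "motion": [0.185,0,-0.2,0,0,0,0.4,0.185,0,-0.5,0,0,0,0.4,0.185,0,-0.67,0,0,0,0.4,0.185,0,-0.67,0,0,0,0.4,0.185,0,-0.67,0,0,0,1,0.185,0,-0.67,0,0,0,1,0.185,0,-0.67,0,0,0,1,0.185,0,-0.67,0,0,0,1]
}}

```text
clock: 13.4
eef_pos: [0.5, 0.1629, 0.119]
ee_rot: [0.02, 1.0, 0.0, 0.001]
wrist_force: [-1.5, 0.6, 4.9]
gripper_width: 0.0239
grasp_force: 30.0
```

>>> {"name": "apply_moves", "arguments": {
  "motion": [-0.02,0.001,-0.005,0,0,0,1,-0.07,0.002,-0.013,0,0,0,1,-0.115,0.003,-0.03,0,0,0,1,-0.16,0.004,-0.05,0,0,0,1,-0.2,0.005,-0.08,0,0,0,1,-0.237,0.007,-0.11,0,0,0,1,-0.27,0.008,-0.147,0,0,0,1,-0.298,0.009,-0.188,0,0,0,1,-0.32,0.01,-0.23,0,0,0,1,-0.335,0.01,-0.279,0,0,0,1,-0.335,0.01,-0.283,0,0,0,1]
}}

```text
clock: 14.78
eef_pos: [0.4317, 0.1651, 0.0613]
ee_rot: [0.02, 1.0, 0.0, -0.001]
wrist_force: [-6.5, 6.3, 7.5]
gripper_width: 0.0237
grasp_force: 30.0
```

>>> {"name": "apply_moves", "arguments": {
  "motion": [0,0,0,0,0,0,0.4,0,0,0,0,0,0,0.4,0,0,0.3,0,0,0,0.4,0,-0.1,0.6,0,0,0,0.4,0,-0.4,0.85,0,0,0,0.4,0,-0.7,0.85,0,0,0,0.4,0,-1,0.85,0,0,0,0.4]
}}

```text
clock: 15.65
eef_pos: [0.4327, -0.0291, 0.2326]
ee_rot: [0.019, 1.0, -0.0, 0.001]
wrist_force: [1.7, 0.1, 0.2]
gripper_width: 0.0555
grasp_force: 0.0
```

>>> {"name": "apply_moves", "arguments": {
  "motion": [0,-0.3,0,0,0,0,0.4,-0.05,-0.6,0,0,0,-0.1,0.4,-0.1,-0.9,0,0,0,-0.34,0.4,-0.1,-1,0,0,0,-0.34,0.4,-0.1,-1,0,0,0,-0.34,0.4]
}}

```text
clock: 16.27
eef_pos: [0.4126, -0.2278, 0.2313]
ee_rot: [0.153, 0.988, 0.0, -0.0]
wrist_force: [-0.0, 0.7, -0.9]
gripper_width: 0.056
grasp_force: 0.0
```

>>> {"name": "apply_moves", "arguments": {
  "motion": [0,-0.2,0,0,0,0,0.4,0,-0.37,0,0,0,0,0.4,0,-0.37,0,0,0,0,0.4]
}}

```text
clock: 16.65
eef_pos: [0.4131, -0.3011, 0.2312]
ee_rot: [0.152, 0.988, 0.0, -0.0]
wrist_force: [0.8, 0.4, -0.0]
gripper_width: 0.0558
grasp_force: 0.0
```

Run:
```python
from h import *
w=shot('wrist','w4.png');a=shot('top','t4.png');b=shot('scene','s4.png');s=bot.read_state();print(s['eef_pos'],s['ee_rot'],s['joints'])
print(find('wrist','bowl'),find('wrist','bowl_grip'),find('wrist','mat'),find('wrist','bean0_center'))
cv2.imwrite('pics/v4.png',np.hstack([w['img'][0:300],cv2.resize(b['img'][200:350,230:360],None,fx=2,fy=2,interpolation=cv2.INTER_CUBIC)])[:,:,::-1])
```

```text
[ 0.4129598  -0.2996834   0.23136798] [ 1.51736949e-01  9.88420844e-01  2.80695095e-04 -2.33646752e-04] [-7.19138647e-01  2.83736135e-01  1.75714235e+00  2.49691487e-04
  1.10140983e+00 -1.98539731e+00]
[(0.72, [244.2, 241.0], [205, 154, 282, 287]), (0.56, [212.0, 47.4], [158, 0, 262, 101])] [(0.7, [244.8, 241.2], [204, 155, 282, 282]), (0.64, [212.1, 47.4], [159, 0, 264, 101]), (0.63, [486.7, 234.4], [444, 181, 512, 286])] [(0.59, [248.4, 213.2], [198, 196, 291, 248]), (0.45, [186.6, 331.1], [184, 320, 189, 344])] [(0.72, [228.7, 244.4], [221, 234, 237, 253]), (0.7, [241.9, 255.4], [233, 244, 251, 264])]
```

View pics/v4.png

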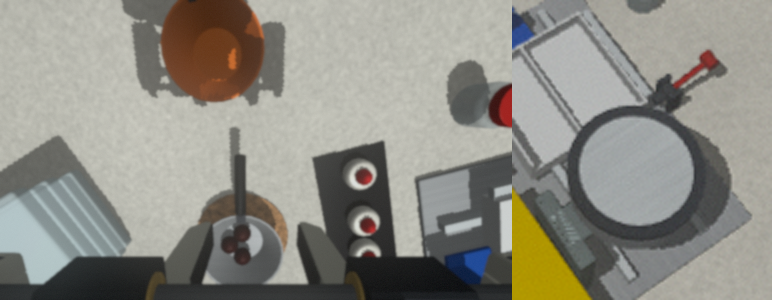

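Run:
```python
from h import *
w=shot('wrist')
for p in[(240,156),(239.5,185),(239.5,212)]: print(np.round(ray(w,p,.064),4))
print('rim',ray(w,(243,246),.05),'rim left/right',ray(w,(205,246),.05),ray(w,(282,246),.05))
print('mat',ray(w,(199,225),.004),ray(w,(290,225),.004))
```

```text
[ 0.3816 -0.3103  0.064 ]
[ 0.4149 -0.3219  0.064 ]
[ 0.448 -0.333  0.064]
rim [ 0.50105119 -0.34639263  0.05      ] rim left/right [ 0.48566605 -0.39544919  0.05      ] [ 0.51683341 -0.29606994  0.05      ]
mat [ 0.47073578 -0.40814151  0.004     ] [ 0.51168875 -0.27762692  0.004     ]
```

>>> {"name": "apply_moves", "arguments": {
  "motion": [0.06,-0.126,-0.3,0,0,-0.03,0.4,0.06,-0.126,-0.6,0,0,-0.03,0.4,0.06,-0.126,-0.86,0,0,-0.03,0.4,0.06,-0.126,-0.86,0,0,-0.03,0.4,0.06,-0.126,-0.86,0,0,-0.03,1,0.06,-0.126,-0.86,0,0,-0.03,1,0.06,-0.126,-0.86,0,0,-0.03,1,0.06,-0.126,-0.86,0,0,-0.03,1,0.06,-0.126,-0.86,0,0,-0.03,1]
}}

```text
clock: 18.18
eef_pos: [0.4248, -0.3265, 0.0598]
ee_rot: [0.164, 0.986, -0.0, 0.0]
wrist_force: [0.2, 0.8, 2.5]
gripper_width: 0.0131
grasp_force: 29.8
```

>>> {"name": "apply_moves", "arguments": {
  "motion": [0,0,0.05,0,0,0,1,0,0,0.15,0,0,0,1,0,0,0.3,0,0,0,1,0,0,0.45,0,0,0,1,0,0,0.6,0,0,0,1,0,0,0.7,0,0,0,1,0,0,0.7,0,0,0,1]
}}

```text
clock: 19.05
eef_pos: [0.425, -0.3268, 0.2009]
ee_rot: [0.164, 0.986, -0.001, 0.001]
wrist_force: [-0.6, 0.0, -2.2]
gripper_width: 0.0128
grasp_force: 30.0
```

Run:
```python
from h import *
w=shot('wrist','w5.png');a=shot('top','t5.png');b=shot('scene','s5.png');s=bot.read_state();print(s['moment'])
cv2.imwrite('pics/v5.png',np.hstack([w['img'][100:350,100:400],cv2.resize(a['img'][110:260,100:280],(300,250)),cv2.resize(b['img'][90:190,190:290],(200,250))])[:,:,::-1])
```

```text
[ 0.06307109  0.11152525 -0.00572243]
```

View pics/v5.png

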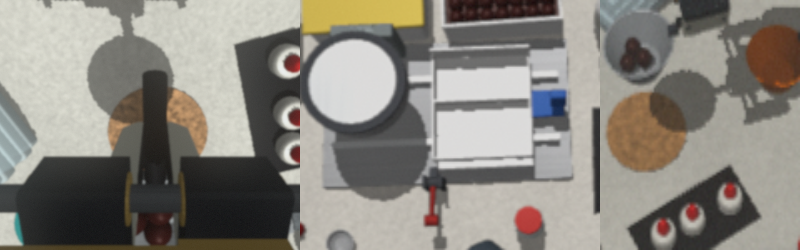

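Run:
```python
from h import *
a=shot('top');w=shot('wrist');s=bot.read_state()
def px(x,y): return (100+(x-300)/1.667,110+y/1.667)
for n,p,z in[('TL',(434,50),.08),('TR',(530,47),.08),('BL',(435,168),.058),('BR',(535,163),.058),('divL',(434,104),.058),('divR',(533,100),.058),('tab',(555,102),.1)]: print(n,np.round(ray(a,px(*p),z),3))
R=Ro.from_quat(s['ee_rot']).as_matrix()
for dr in(0,.1,.2,.3):
    v=np.array([.046*np.cos(dr)+.007*np.sin(dr),0,-.002-.046*np.sin(dr)-.007])
    print(dr,proj(w,s['eef_pos']+R@v))
cv2.imwrite('pics/t.png',cv2.resize(a['img'][130:220,165:260][:,:,::-1],None,fx=6,fy=6,interpolation=cv2.INTER_CUBIC))
```

```text
TL [0.736 0.145 0.08 ]
TR [ 0.729 -0.028  0.08 ]
BL [0.524 0.156 0.058]
BR [ 0.52  -0.022  0.058]
divL [0.642 0.153 0.058]
divR [ 0.636 -0.026  0.058]
tab [ 0.618 -0.065  0.1  ]
0 [256.95166409 175.55329564]
0.1 [257.00938568 176.75957403]
0.2 [257.06761098 178.92857201]
0.3 [257.12551599 182.12288725]
```

View pics/t.png

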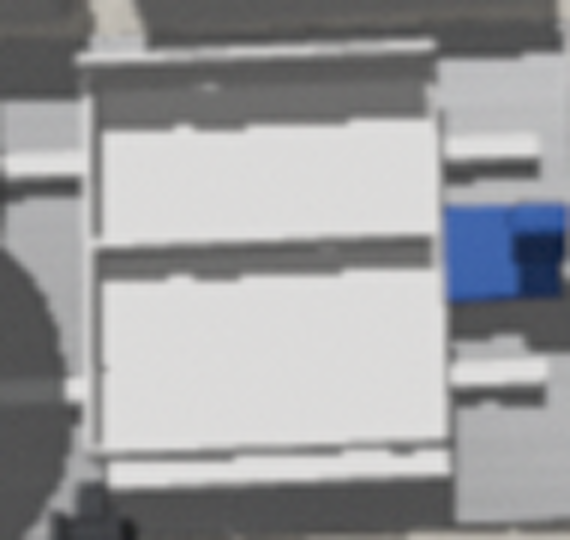

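>>> {"name": "apply_moves", "arguments": {
  "motion": [0.05,0.08,0.02,0,0,0,1,0.12,0.22,0.05,0,0,0,1,0.2,0.4,0.05,0,0,0,1,0.28,0.6,0.05,0,0,0,1,0.38,0.8,0.05,0,0,0,1,0.47,1,0.05,0,0,0,1]
}}

```text
clock: 20.05
eef_pos: [0.5194, -0.1241, 0.2095]
ee_rot: [0.164, 0.986, 0.0, -0.0]
wrist_force: [0.7, -0.4, -2.0]
gripper_width: 0.013
grasp_force: 30.0
```

>>> {"name": "apply_moves", "arguments": {
  "motion": [0.1,0.2,0,0,0,0,1,0.2,0.4,0,0,0,0,1,0.3,0.6,0,0,0,0,1,0.4,0.8,0,0,0,0,1,0.45,0.93,0,0,0,0,1,0.47,1,0,0,0,0,1,0.47,1,0,0,0,0,1]
}}

```text
clock: 20.92
eef_pos: [0.6125, 0.0743, 0.2093]
ee_rot: [0.164, 0.987, -0.0, -0.0]
wrist_force: [-0.4, -0.5, -2.3]
gripper_width: 0.0128
grasp_force: 30.0
```

Run:
```python
from h import *
s=bot.read_state();print(s['eef_pos'],s['ee_rot'],s['joints'])
R=Ro.from_quat(s['ee_rot'])
ax=-R.as_matrix()[:,0];print('bowl x',ax,np.degrees(np.arctan2(ax[1],ax[0])))
w=shot('wrist');a=shot('top');b=shot('scene');print(find('top','bowl'),find('scene','bowl'),find('top','daifuku0'))
cv2.imwrite('pics/v6.png',np.hstack([cv2.resize(a['img'][110:260,140:300],(400,375)),cv2.resize(b['img'][180:330,220:380],(400,375))])[:,:,::-1])
```

```text
[0.61245895 0.0742987  0.20926006] [ 1.63701691e-01  9.86509859e-01 -3.94313837e-05 -2.29885283e-04] [ 4.52719295e-02  4.98242473e-01  1.49584185e+00  2.03743450e-05
  1.14797445e+00 -1.19664914e+00]
bowl x [ 9.46403407e-01 -3.22986683e-01 -4.40658228e-04] -18.843645218154293
[(0.72, [224.3, 135.8], [213, 120, 233, 152]), (0.7, [344.3, 293.2], [320, 271, 364, 339])] [(0.82, [231.0, 225.5], [206, 207, 273, 248]), (0.59, [268.2, 105.4], [263, 102, 272, 107])] [(0.72, [290.1, 225.7], [283, 220, 295, 234]), (0.49, [292.0, 186.4], [284, 179, 300, 193]), (0.45, [290.6, 203.1], [286, 197, 297, 209]), (0.15, [235.1, 179.9], [219, 139, 257, 209])]
```

View pics/v6.png

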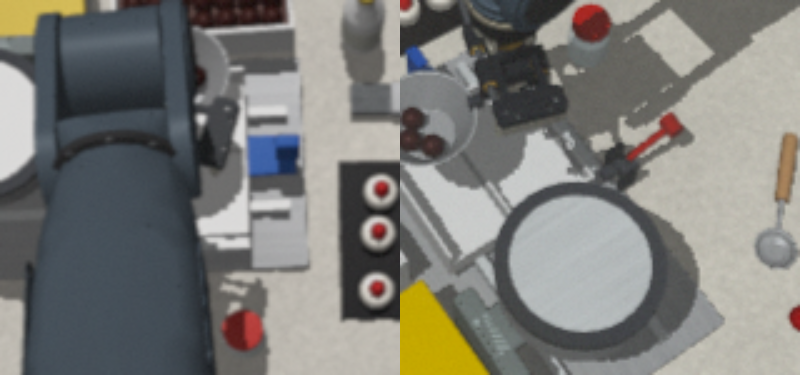

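>>> {"name": "apply_moves", "arguments": {
  "motion": [0,0.1,-0.1,0,0,0,1,0,0.19,-0.2,0,0,0,1,0,0.19,-0.285,0,0,0,1,0,0.19,-0.285,0.1,-0.03,0,1,0,0.19,-0.285,0.25,-0.08,0,1,0,0.19,-0.285,0.4,-0.13,0,1,0,0.19,-0.285,0.55,-0.18,0,1,0,0.19,-0.285,0.65,-0.22,0,1,0,0.19,-0.285,0.7,-0.24,0,1]
}}

```text
clock: 22.35
eef_pos: [0.6123, 0.1107, 0.1511]
ee_rot: [0.158, 0.945, 0.283, 0.047]
wrist_force: [0.6, 0.7, -2.2]
gripper_width: 0.013
grasp_force: 30.0
```

Run:
```python
from h import *
s=bot.read_state();print(s['eef_pos'],s['ee_rot'],s['joints'],s['wrist_force'])
R=Ro.from_quat(s['ee_rot']).as_matrix();print(R)
```

```text
[0.61227779 0.11071259 0.15108163] [0.15818762 0.9448349  0.28296287 0.04685832] [-0.12588941  0.54011929  1.71363174  0.74986699  0.91010948 -1.84538482] [ 0.6308027   0.66205414 -2.17195839]
[[-0.94556195  0.27240404  0.1780692 ]
 [ 0.3254407   0.78981738  0.51988158]
 [ 0.00097569  0.5495312  -0.83547262]]
```

Run:
```python
from h import *
s=bot.read_state();q=s['joints'];R=Ro.from_quat(s['ee_rot'])
f=lambda q,sg:Ro.from_euler('ZYZYZ',[q[0],q[1]+q[2],sg[0]*q[3],q[4],sg[1]*q[5]])
for sg in[(1,1),(1,-1),(-1,1),(-1,-1)]: print(sg,np.round((f(q,sg).inv()*R).as_matrix(),2).tolist())
ax=np.array([.946,-.323,0])
for sg in[(1,1)]:
    C=f(q,sg).inv()*R
    for d in(0,20,40,50):
        T=Ro.from_rotvec(np.radians(d)*ax)*R
        for j1 in(-.13,-.25,-.35):
          for p in(2.25,2.4):
            W=Ro.from_euler('ZY',[j1,p]).inv()*T*C.inv()
            print(d,j1,p,np.round(W.as_euler('ZYZ'),2))
```

```text
Traceback (most recent call last):
  File "scipy/spatial/transform/_rotation.pyx", line 1413, in scipy.spatial.transform._rotation.Rotation.from_euler
ValueError: Expected axis specification to be a non-empty string of upto 3 characters, got ZYZYZ
```

Run:
```python
from h import *
s=bot.read_state();q=s['joints'];R=Ro.from_quat(s['ee_rot'])
f=lambda q,sg:Ro.from_euler('ZY',[q[0],q[1]+q[2]])*Ro.from_euler('ZYZ',[sg[0]*q[3],q[4],sg[1]*q[5]])
for sg in[(1,1),(1,-1),(-1,1),(-1,-1)]: print(sg,np.round((f(q,sg).inv()*R).as_matrix(),2).tolist())
ax=np.array([.946,-.323,0])
C=Ro.from_euler('Z',round((f(q,(1,1)).inv()*R).as_euler('ZYZ')[2]+(f(q,(1,1)).inv()*R).as_euler('ZYZ')[0],4))
for d in(0,20,40,50):
    T=Ro.from_rotvec(np.radians(d)*ax)*R
    for j1 in(-.13,-.35):
      for p in(2.25,2.4):
        W=Ro.from_euler('ZY',[j1,p]).inv()*T*C.inv()
        print(d,j1,p,np.round(W.as_euler('ZYZ'),2))
```

```text
(1, 1) [[-0.0, -1.0, -0.0], [1.0, -0.0, 0.0], [-0.0, -0.0, 1.0]]
(1, -1) [[-0.52, 0.85, 0.0], [-0.85, -0.52, -0.0], [-0.0, -0.0, 1.0]]
(-1, 1) [[-0.76, -0.11, -0.64], [0.61, -0.46, -0.65], [-0.22, -0.88, 0.42]]
(-1, -1) [[0.33, 0.34, 0.88], [-0.92, 0.33, 0.22], [-0.22, -0.88, 0.42]]
0 -0.13 2.25 [ 0.75  0.92 -1.85]
0 -0.13 2.4 [ 0.84  0.81 -1.99]
0 -0.35 2.25 [ 0.7   1.03 -2.  ]
0 -0.35 2.4 [ 0.76  0.92 -2.12]
20 -0.13 2.25 [ 1.14  1.05 -2.06]
20 -0.13 2.4 [ 1.22  0.99 -2.23]
20 -0.35 2.25 [ 1.04  1.2  -2.15]
20 -0.35 2.4 [ 1.09  1.13 -2.29]
40 -0.13 2.25 [ 1.46  1.24 -2.2 ]
40 -0.13 2.4 [ 1.51  1.22 -2.36]
40 -0.35 2.25 [ 1.33  1.4  -2.23]
40 -0.35 2.4 [ 1.36  1.37 -2.38]
50 -0.13 2.25 [ 1.6   1.34 -2.24]
50 -0.13 2.4 [ 1.64  1.35 -2.39]
50 -0.35 2.25 [ 1.47  1.51 -2.25]
50 -0.35 2.4 [ 1.48  1.5  -2.4 ]<sys>:0: UserWarning: Gimbal lock detected. Setting third angle to zero since it is not possible to uniquely determine all angles.
```

>>> {"name": "apply_moves", "arguments": {
  "motion": [0,0,0,0.15,-0.05,0,1,0,0,0,0.3,-0.1,0,1,0,0,0,0.45,-0.15,0,1,0,0,0,0.55,-0.19,0,1,0,0,0,0.62,-0.21,0,1,0,0,0,0.68,-0.23,0,1,0,0,0,0.74,-0.25,0,1,0,0,0,0.8,-0.27,0,1,0,0,0,0.84,-0.29,0,1,0,0,0,0.84,-0.29,0,1,0,0,0,0.84,-0.29,0,1,0,0,0,0.84,-0.29,0,1]
}}

```text
clock: 23.85
eef_pos: [0.6128, 0.1116, 0.1527]
ee_rot: [0.131, 0.792, 0.588, 0.099]
wrist_force: [-0.1, -0.4, -0.2]
gripper_width: 0.0131
grasp_force: 30.0
```

Run:
```python
from h import *
s=bot.read_state();print(s['eef_pos'],s['joints'],s['wrist_force']);R=Ro.from_quat(s['ee_rot']).as_matrix();print(R[:,2])
a=shot('top');b=shot('scene');w=shot('wrist')
for n in('top','scene','wrist'): print(n,[q for q in find(n,'bean0_center',6)])
cv2.imwrite('pics/v7.png',np.hstack([cv2.resize(w['img'],(400,300)),cv2.resize(b['img'][180:315,200:380],(400,300))])[:,:,::-1])
```

```text
[0.61281076 0.11156205 0.15269387] [-0.31508888  0.75423583  1.79575184  1.41760972  1.32047898 -2.53059845] [-0.07549891 -0.42618673 -0.24512438]
[ 0.31140579  0.90556577 -0.28805739]
top [(0.46, [301.6, 149.3], [280, 140, 335, 158])]
scene [(0.24, [249.3, 242.8], [205, 199, 296, 289])]
wrist [(0.65, [102.9, 330.0], [84, 315, 121, 346])]
```

View pics/v7.png

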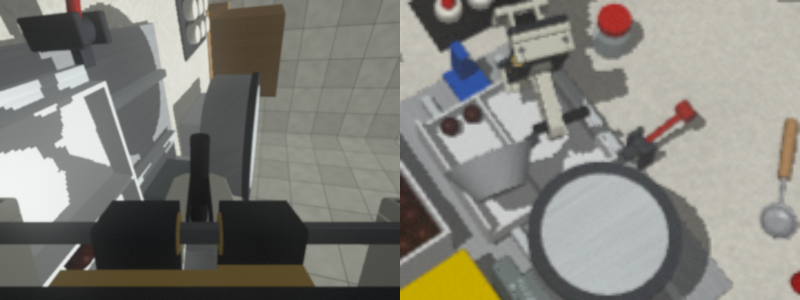

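>>> {"name": "apply_moves", "arguments": {
  "motion": [0,0,0.02,0.08,-0.03,0,1,0,0,0.04,0.15,-0.05,0,1,0,0,0.06,0.22,-0.075,0,1,0,0,0.06,0.27,-0.09,0,1,0,0,0.06,0.27,-0.09,0,1,0,0,0.06,0.27,-0.09,0,1,0,0,0.06,0.27,-0.09,0,1]
}}

```text
clock: 25.02
eef_pos: [0.6128, 0.1115, 0.1647]
ee_rot: [0.12, 0.721, 0.673, 0.112]
wrist_force: [0.3, 0.7, -0.8]
gripper_width: 0.0129
grasp_force: 30.0
```

Run:
```python
from h import *
s=bot.read_state();print(s['eef_pos'],s['joints'],s['wrist_force'],s['moment'])
b=shot('scene','s8.png');w=shot('wrist')
for n in('scene','wrist'): print(n,[q for q in find(n,'bean0_center',6)])
c=cv2.cvtColor(b['img'],cv2.COLOR_RGB2HSV)[195:290,200:300].astype(int)
m=((c[...,0]<15)|(c[...,0]>165))&(c[...,1]>70)&(c[...,2]<110)
n,l,st,ce=cv2.connectedComponentsWithStats(m.astype(np.uint8))
for i in range(1,n):
    if st[i,4]>8: print(st[i],ce[i]+[200,195],ray(b,ce[i]+[200,195],.045))
```

```text
[0.61279972 0.11152573 0.16470633] [-0.33434989  0.8407717   1.78614559  1.53390221  1.51288827 -2.62613727] [ 0.26309448  0.72874608 -0.8170303 ] [-0.64659488  0.37949456  0.03391332]
scene [(0.55, [221.9, 183.7], [218, 174, 226, 189])]
wrist [(0.68, [68.3, 348.3], [54, 331, 84, 368])]
[30 34  4  4 14] [231.57142857 230.42857143] [ 0.66063516 -0.00707731  0.045     ]
[20 39  4  5 13] [221.46153846 236.30769231] [ 0.69627997 -0.00807687  0.045     ]
[  0  66  18  29 277] [205.72924188 278.6534296 ] [0.80596161 0.07791822 0.045     ]
```

Run:
```python
from h import *
w=shot('wrist','w9.png')
print(ray(w,(68.3,348.3),.045)); 
for p in [(.66,-.007,.045),(.696,-.008,.045),(.69,.06,.045),(.72,.0,.045)]: print(p,proj(w,p))
cv2.imwrite('pics/v9.png',cv2.resize(w['img'][200:384,0:330],None,fx=2,fy=2)[:,:,::-1])
```

```text
[0.67218302 0.07172439 0.045     ]
(0.66, -0.007, 0.045) [-69.97016679 545.58682894]
(0.696, -0.008, 0.045) [-16.54502537 553.31765554]
(0.69, 0.06, 0.045) [ 68.6794165  380.14174316]
(0.72, 0.0, 0.045) [ 23.24442028 530.35464958]
```

View pics/v9.png

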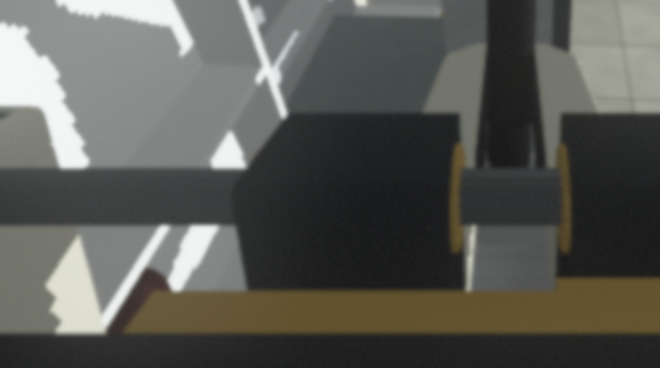

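>>> {"name": "apply_moves", "arguments": {
  "motion": [0,0,0.1,-0.15,0.05,0,1,0,0,0.2,-0.35,0.12,0,1,0,0,0.225,-0.55,0.19,0,1,0,0,0.225,-0.75,0.257,0,1,0,0,0.225,-0.9,0.308,0,1,0,0,0.225,-0.9,0.308,0,1]
}}

```text
clock: 26.02
eef_pos: [0.6129, 0.1125, 0.2109]
ee_rot: [0.151, 0.917, 0.364, 0.062]
wrist_force: [0.1, 0.5, -1.5]
gripper_width: 0.0131
grasp_force: 30.0
```

>>> {"name": "apply_moves", "arguments": {
  "motion": [0,0,0,-0.2,0.07,0,1,0,-0.05,0,-0.4,0.137,0,1,-0.02,-0.1,0,-0.6,0.206,0,1,-0.04,-0.19,0,-0.8,0.274,0,1,-0.07,-0.3,0,-0.91,0.312,0,1,-0.1,-0.45,0,-0.91,0.312,0,1,-0.2,-0.6,0,-0.91,0.312,0,1,-0.3,-0.8,0,-0.91,0.312,0,1,-0.4,-1,0,-0.91,0.312,0,1]
}}

```text
clock: 27.15
eef_pos: [0.5307, -0.0892, 0.2079]
ee_rot: [0.164, 0.986, 0.002, -0.002]
wrist_force: [-0.2, -0.5, -1.5]
gripper_width: 0.013
grasp_force: 30.0
```

>>> {"name": "apply_moves", "arguments": {
  "motion": [-0.1,-0.2,0,0,0,0,1,-0.2,-0.4,0,0,0,0,1,-0.3,-0.6,0,0,0,0,1,-0.4,-0.8,0,0,0,0,1,-0.5,-0.95,0,0,0,0,1,-0.5,-0.95,0,0,0,0,1]
}}

```text
clock: 27.9
eef_pos: [0.4308, -0.2792, 0.2081]
ee_rot: [0.166, 0.986, 0.002, -0.001]
wrist_force: [0.2, -0.8, -1.7]
gripper_width: 0.0128
grasp_force: 30.0
```

Run:
```python
from h import *
s=bot.read_state();print(s['eef_pos'],s['ee_rot'],s['joints'],s['wrist_force'])
a=shot('top','t10.png');b=shot('scene','s10.png');w=shot('wrist','w10.png')
for n in('top','scene'):
    print(n,find(n,'bean0_center',6),find(n,'bowl'),find(n,'mat'),find(n,'daifuku0'))
c=cv2.cvtColor(a['img'],cv2.COLOR_RGB2HSV)[135:212,175:245].astype(int)
m=((c[...,0]<15)|(c[...,0]>165))&(c[...,1]>70)&(c[...,2]<110)
n,l,st,ce=cv2.connectedComponentsWithStats(m.astype(np.uint8))
for i in range(1,n):
    if st[i,4]>8: print(st[i],ce[i]+[175,135],ray(a,ce[i]+[175,135],.045))
cv2.imwrite('pics/v10.png',np.hstack([cv2.resize(a['img'][120:250,170:380],(420,260)),b['img'][90:350,190:370]])[:,:,::-1])
```

```text
[ 0.43076831 -0.2792491   0.20808084] [ 0.16584273  0.98614892  0.00231427 -0.00106595] [-0.66740103  0.31840503  1.77243995  0.00349107  1.05484266 -1.90669982] [ 0.1811977  -0.79430652 -1.72210134]
top [(0.53, [208.1, 162.1], [207, 161, 214, 165])] [(0.66, [354.2, 302.6], [344, 280, 367, 342]), (0.65, [329.9, 184.5], [323, 174, 339, 199]), (0.63, [301.9, 149.2], [281, 143, 337, 157])] [(0.83, [407.8, 169.7], [387, 148, 428, 191])] [(0.64, [291.5, 186.2], [283, 178, 297, 191]), (0.56, [291.0, 203.0], [286, 194, 295, 211])]
scene [(0.41, [243.0, 251.5], [238, 248, 247, 257])] [(0.79, [215.8, 116.7], [195, 101, 236, 132]), (0.65, [281.5, 110.9], [263, 88, 310, 126]), (0.62, [269.8, 273.5], [187, 194, 350, 355])] [(0.7, [212.9, 143.9], [193, 131, 231, 161]), (0.6, [158.7, 119.9], [138, 107, 176, 133])] [(0.65, [236.4, 177.9], [228, 171, 244, 184]), (0.62, [255.3, 170.2], [249, 165, 261, 177]), (0.52, [222.0, 183.5], [217, 176, 227, 190]), (0.36, [212.9, 143.8], [193, 132, 231, 159])]
[55 15  5  7 25] [232.12 153.2 ] [ 0.69409518 -0.00608814  0.045     ]
[32 25  5  6 24] [208.83333333 162.5       ] [0.66997931 0.06682996 0.045     ]
[56 26  5  6 21] [232.66666667 163.47619048] [ 0.6613424  -0.00564382  0.045     ]
```

View pics/v10.png

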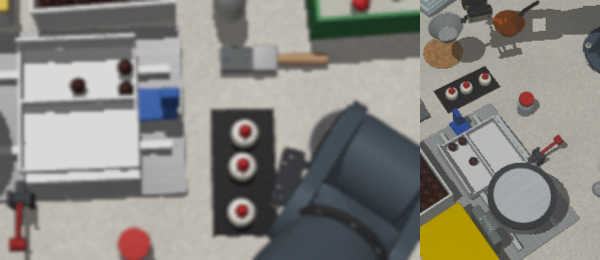

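Run:
```python
from h import *
b=shot('scene')
m=[s for s in bot.silhouettes('scene','mat') if abs(s['rect'][0]-193)<8][0]['pixels']
h=cv2.cvtColor(b['img'],cv2.COLOR_RGB2HSV).astype(int);c=(h[...,0]>5)&(h[...,0]<22)&(h[...,1]>75)
c2=np.zeros_like(c);c2[125:170,185:240]=c[125:170,185:240]
for n,mm in(('sil',m),('hsv',c2)):
    cs=cv2.findContours(mm.astype(np.uint8),cv2.RETR_EXTERNAL,cv2.CHAIN_APPROX_NONE)[0]
    k=max(cs,key=cv2.contourArea);hu=cv2.convexHull(k)[:,0]
    P=np.array([ray(b,p+.5,.004)[:2] for p in hu.astype(float)])
    print(n,cv2.contourArea(k),cv2.minEnclosingCircle(P.astype(np.float32)),P.min(0),P.max(0))
```

```text
sil 814.0 ((0.5122658610343933, -0.34311601519584656), 0.06822758167982101) [ 0.44478214 -0.41096311] [ 0.57906609 -0.27716224]
hsv 841.5 ((0.5095351934432983, -0.34702861309051514), 0.06963492184877396) [ 0.44268579 -0.4166245 ] [ 0.57906609 -0.27873372]
```

>>> {"name": "apply_moves", "arguments": {
  "motion": [-0.03,-0.22,0,0,0,0,1,-0.03,-0.22,-0.25,0,0,0,1,-0.03,-0.22,-0.5,0,0,0,1,-0.03,-0.22,-0.65,0,0,0,1,-0.03,-0.22,-0.71,0,0,0,1,-0.03,-0.22,-0.735,0,0,0,1,-0.03,-0.22,-0.735,0,0,0,1,-0.03,-0.22,-0.735,0,0,0,1]
}}

```text
clock: 29.55
eef_pos: [0.4274, -0.323, 0.0635]
ee_rot: [0.164, 0.986, -0.001, 0.001]
wrist_force: [0.7, -0.7, 0.5]
gripper_width: 0.0133
grasp_force: 30.0
```

>>> {"name": "apply_moves", "arguments": {
  "motion": [0,0,-0.01,0,0,0,1,0,0,-0.015,0,0,0,1,0,0,-0.015,0,0,0,1]
}}

```text
clock: 29.92
eef_pos: [0.4265, -0.3224, 0.0597]
ee_rot: [0.164, 0.986, 0.0, 0.0]
wrist_force: [-2.8, 2.2, 6.4]
gripper_width: 0.0131
grasp_force: 30.0
```

Release and rise; then look from above toward the board.

>>> {"name": "apply_moves", "arguments": {
  "motion": [0,0,0,0,0,0,0.4,0,0,0,0,0,0,0.4,0,0,0,0,0,0,0.4,0,0,0.2,0,0,0,0.4,0,0,0.5,0,0,0,0.4,0,0,0.8,0,0,0.1,0.3,0,0.3,0.9,0,0,0.34,0.2,0,0.6,0.9,0,0,0.34,0.2,0,0.6,0.9,0,0,0.34,0.2]
}}

```text
clock: 31.05
eef_pos: [0.4266, -0.1997, 0.2399]
ee_rot: [0.03, 1.0, 0.0, 0.001]
wrist_force: [-0.2, -0.9, -0.6]
gripper_width: 0.0747
grasp_force: 0.0
```

```bash
cat >> h.py <<'E'
def tri(cs,us):
    A=[];B=[]
    for c,p in zip(cs,us):
        d=c['rotation']@np.linalg.solve(c['K'],[*p,1.]);d/=np.linalg.norm(d);P=np.eye(3)-np.outer(d,d);A.append(P);B.append(P@c['eye'])
    return np.linalg.lstsq(np.vstack(A),np.hstack(B),rcond=None)[0]
E
python3 - <<'E'
from h import *
s=bot.read_state();print(s['eef_pos'],s['ee_rot'])
a=shot('top','t11.png');b=shot('scene','s11.png');w=shot('wrist','w11.png')
for n,c in(('top',a),('scene',b),('wrist',w)):
    print(n,find(n,'bowl'),find(n,'daifuku0'))
    for q in blobs(c,'red',8):
        p=ray(c,q[1],.041)
        if .38<p[0]<.68 and -.25<p[1]<-.1: print('  berry',q[:2],np.round(p,4))
for m in bot.silhouettes('scene','bowl')[:2]+bot.silhouettes('top','bowl')[:0]: print(m['rect'])
E
```

```text
[ 0.42655556 -0.19973039  0.23986746] [2.99820656e-02 9.99550293e-01 7.89235355e-05 5.31275787e-04]
top [(0.86, [357.3, 197.3], [339, 183, 370, 220]), (0.79, [344.0, 293.0], [324, 274, 365, 339])] [(0.62, [290.4, 185.8], [283, 178, 295, 194])]
  berry (19, [292.2, 185.0]) [ 0.5812 -0.1813  0.041 ]
scene [(0.94, [214.6, 133.7], [193, 122, 250, 148]), (0.86, [288.4, 112.3], [271, 91, 309, 128])] [(0.66, [255.0, 169.2], [251, 162, 263, 176])]
  berry (25, [254.8, 165.8]) [ 0.4647 -0.1622  0.041 ]
  berry (23, [235.6, 174.2]) [ 0.535  -0.1708  0.041 ]
  berry (24, [221.1, 180.5]) [ 0.5869 -0.1773  0.041 ]
wrist [(0.85, [144.7, 219.1], [111, 141, 182, 270]), (0.72, [156.8, 39.6], [105, 0, 205, 89]), (0.32, [450.5, 242.3], [383, 227, 512, 268])] [(0.79, [277.2, 235.0], [264, 222, 293, 249]), (0.78, [273.5, 265.6], [262, 251, 284, 280]), (0.58, [281.3, 190.5], [269, 176, 293, 206]), (0.56, [422.2, 236.7], [322, 194, 511, 343])]
  berry (74, [283.7, 195.6]) [ 0.4607 -0.1673  0.041 ]
  berry (86, [279.5, 241.2]) [ 0.5281 -0.1753  0.041 ]
  berry (96, [275.3, 272.9]) [ 0.5792 -0.1833  0.041 ]
[193.3, 122.9, 250.1, 148.3]
[271.0, 91.8, 309.0, 128.5]
```

>>> {"name": "apply_moves", "arguments": {
  "motion": [0.17,0.165,-0.3,0,0,0,0.1,0.17,0.165,-0.6,0,0,0,0.1,0.17,0.165,-0.85,0,0,0,0.1,0.17,0.165,-0.85,0,0,0,0.1]
}}

```text
clock: 32.1
eef_pos: [0.4586, -0.1685, 0.0666]
ee_rot: [0.032, 0.999, 0.002, -0.003]
wrist_force: [-0.3, -0.1, 0.2]
gripper_width: 0.0839
grasp_force: 0.0
```

>>> {"name": "apply_moves", "arguments": {
  "motion": [0,0,-0.12,0,0,0,0.1,0,0,-0.235,0,0,0,0.1,0,0,-0.235,0,0,0,0.1,0,0,-0.235,0,0,0,1,0,0,-0.235,0,0,0,1,0,0,-0.235,0,0,0,1,0,0,-0.235,0,0,0,1,0,0,-0.235,0,0,0,1,0,0,-0.235,0,0,0,1]
}}

```text
clock: 33.22
eef_pos: [0.4607, -0.1695, 0.0225]
ee_rot: [0.032, 0.999, 0.0, 0.0]
wrist_force: [-0.7, 0.3, 4.0]
gripper_width: 0.0417
grasp_force: 30.0
```

>>> {"name": "apply_moves", "arguments": {
  "motion": [0,0,0.15,0,0,0,1,0,0,0.4,0,0,0,1,0.05,0.1,0.65,0,0,-0.1,1,0.1,0.3,0.7,0,0,-0.3,1,0.2,0.45,0.7,0,0,-0.5,1,0.25,0.6,0.7,0,0,-0.7,1,0.3,0.7,0.7,0,0,-0.9,1,0.3,0.7,0.7,0,0,-0.96,1]
}}

```text
clock: 34.22
eef_pos: [0.521, -0.0282, 0.1622]
ee_rot: [0.398, 0.917, -0.0, 0.0]
wrist_force: [-0.1, -0.9, -0.8]
gripper_width: 0.0413
grasp_force: 30.0
```

>>> {"name": "apply_moves", "arguments": {
  "motion": [0.1,0.15,0,0,0,-0.2,1,0.2,0.3,0,0,0,-0.4,1,0.3,0.45,0,0,0,-0.6,1,0.355,0.6,0,0,0,-0.8,1,0.355,0.64,0,0,0,-1,1,0.355,0.64,0,0,0,-1,1,0.355,0.64,0,0,0,-1,1]
}}

```text
clock: 35.1
eef_pos: [0.5915, 0.098, 0.1623]
ee_rot: [0.717, 0.697, -0.0, 0.0]
wrist_force: [-0.1, 0.2, -0.6]
gripper_width: 0.0415
grasp_force: 30.0
```

Run:
```python
from h import *
s=bot.read_state();print(s['eef_pos'],s['ee_rot'],s['gripper_width'])
w=shot('wrist','w12.png');print(find('wrist','tray'),find('wrist','bean0_center'),find('wrist','daifuku0'))
e=s['eef_pos'];print('tcp proj',proj(w,[e[0],e[1],.058]))
# predicted wall tops
tab=np.array([.6335,-.076]);y=-.034;ex=np.array([np.cos(y),np.sin(y)]);ey=np.array([-np.sin(y),np.cos(y)])
def T(x,yy,z): p=tab+ex*x+ey*yy; return [*p,z]
im=w['img'][:,:,::-1].copy()
for x in(-.1,-.096,.006,.010,.096):
    pts=[proj(w,T(x,yy,.058)) for yy in(.054,.226)]
    cv2.line(im,tuple(int(v) for v in pts[0]),tuple(int(v) for v in pts[1]),(0,255,0),1)
for yy in(.05,.054,.226):
    pts=[proj(w,T(x,yy,.058)) for x in(-.1,.1)]
    cv2.line(im,tuple(int(v) for v in pts[0]),tuple(int(v) for v in pts[1]),(0,0,255),1)
cv2.imwrite('pics/v12.png',im)
g=cv2.cvtColor(w['img'],cv2.COLOR_RGB2GRAY)
for r in (60,90,120,150): print(r,g[r,150:330:4].tolist(),[np.round(ray(w,(150+4*k,r),.058)[:2],3).tolist() for k in(0,44)])
```

```text
[0.59153802 0.09803992 0.16231351] [ 7.17183127e-01  6.96884589e-01 -4.51693394e-04  1.68902661e-04] 0.041497648179537515
[(0.85, [309.2, 190.0], [183, 130, 434, 347])] [(0.68, [330.4, 216.6], [318, 205, 343, 228]), (0.37, [309.2, 190.6], [184, 126, 431, 345])] [(0.74, [254.3, 241.1], [221, 208, 284, 276])]
tcp proj [254.74273162 192.88640996]
60 [199, 116, 113, 113, 109, 99, 99, 95, 93, 94, 95, 93, 94, 94, 93, 93, 92, 92, 93, 91, 92, 92, 114, 113, 114, 92, 92, 91, 73, 65, 64, 46, 69, 77, 79, 80, 79, 79, 82, 82, 84, 85, 86, 87, 85] [[0.506, 0.219], [0.655, 0.215]]
90 [200, 199, 195, 205, 197, 188, 157, 107, 98, 96, 97, 94, 95, 96, 97, 94, 93, 93, 96, 95, 95, 94, 115, 117, 116, 94, 94, 94, 93, 93, 93, 92, 95, 94, 93, 91, 92, 94, 94, 93, 89, 74, 72, 67, 59] [[0.502, 0.195], [0.657, 0.191]]
120 [79, 82, 88, 81, 76, 151, 123, 153, 149, 151, 163, 167, 164, 172, 169, 168, 168, 165, 165, 166, 132, 100, 215, 221, 223, 170, 168, 166, 165, 165, 167, 168, 168, 165, 166, 166, 166, 166, 167, 166, 170, 169, 169, 169, 167] [[0.499, 0.17], [0.658, 0.165]]
150 [148, 151, 147, 146, 175, 200, 187, 100, 112, 207, 213, 209, 171, 211, 145, 223, 224, 225, 225, 225, 226, 227, 226, 227, 228, 228, 229, 230, 230, 230, 230, 231, 231, 231, 231, 232, 231, 134, 132, 131, 116, 230, 235, 235, 235] [[0.495, 0.143], [0.659, 0.138]]
```

View pics/v12.png

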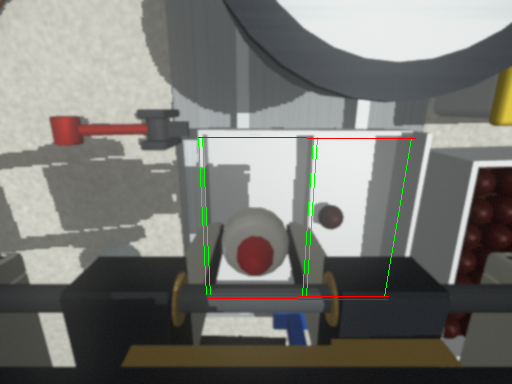

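>>> {"name": "apply_moves", "arguments": {
  "motion": [-0.01,0,-0.2,0,0,0,1,-0.01,0,-0.4,0,0,0,1,-0.01,0,-0.52,0,0,0,1,-0.01,0,-0.555,0,0,0,1,-0.01,0,-0.555,0,0,0,1,-0.01,0,-0.555,0,0,0,0.43,-0.01,0,-0.555,0,0,0,0.43,-0.01,0,-0.4,0,0,0,0.43,-0.01,0,-0.1,0,0,0,0.43,-0.01,0,0.1,0,0,0,0.43]
}}

```text
clock: 36.55
eef_pos: [0.5902, 0.0985, 0.1854]
ee_rot: [0.718, 0.696, 0.001, 0.001]
wrist_force: [-0.1, -0.6, -0.4]
gripper_width: 0.0531
grasp_force: 0.0
```

Run:
```python
from h import *
s=bot.read_state();print(s['eef_pos'],s['ee_rot'],s['gripper_width'])
b=shot('scene');w=shot('wrist')
for n,c in(('scene',b),('wrist',w)):
    print(n,find(n,'daifuku0'))
    for q in blobs(c,'red',8):
        for z in(.041,.069):
            p=ray(c,q[1],z)
            if .45<p[0]<.7 and -.25<p[1]<.16: print('  berry',z,q[:2],np.round(p,4))
```

```text
[0.59024074 0.09853898 0.1854168 ] [0.71825778 0.69577582 0.00078606 0.00107151] 0.053121856729468175
scene [(0.73, [271.2, 245.1], [265, 237, 279, 255]), (0.66, [221.6, 183.7], [218, 175, 228, 190])]
  berry 0.041 (24, [235.6, 174.3]) [ 0.5352 -0.1704  0.041 ]
  berry 0.069 (24, [235.6, 174.3]) [ 0.5453 -0.1546  0.069 ]
  berry 0.041 (24, [221.1, 180.5]) [ 0.5869 -0.1773  0.041 ]
  berry 0.069 (24, [221.1, 180.5]) [ 0.5958 -0.1612  0.069 ]
  berry 0.041 (28, [270.8, 242.4]) [0.5863 0.0911 0.041 ]
  berry 0.069 (28, [270.8, 242.4]) [0.5953 0.1014 0.069 ]
wrist [(0.72, [251.6, 183.5], [235, 165, 270, 203])]
  berry 0.041 (44, [255.1, 189.0]) [0.5935 0.0895 0.041 ]
  berry 0.069 (44, [255.1, 189.0]) [0.5935 0.0978 0.069 ]
```

>>> {"name": "apply_moves", "arguments": {
  "motion": [-0.05,-0.2,0,0,0,0.2,0.1,-0.1,-0.4,0,0,0,0.44,0.1,-0.15,-0.6,0,0,0,0.68,0.1,-0.15,-0.7,0,0,0,0.9,0.1,-0.15,-0.7,0,0,0,0.96,0.1]
}}

```text
clock: 37.38
eef_pos: [0.5589, -0.0429, 0.1809]
ee_rot: [0.411, 0.912, -0.001, -0.001]
wrist_force: [0.5, 0.9, -0.9]
gripper_width: 0.0835
grasp_force: 0.0
```

>>> {"name": "apply_moves", "arguments": {
  "motion": [-0.1,-0.3,0,0,0,0.24,0.1,-0.155,-0.6,-0.1,0,0,0.48,0.1,-0.155,-0.6675,-0.2,0,0,0.72,0.1,-0.155,-0.6675,-0.35,0,0,1,0.1,-0.155,-0.6675,-0.45,0,0,1,0.1,-0.155,-0.6675,-0.45,0,0,1,0.1]
}}

```text
clock: 38.12
eef_pos: [0.5272, -0.1745, 0.0901]
ee_rot: [0.032, 0.999, 0.001, -0.002]
wrist_force: [-1.0, -0.1, 0.1]
gripper_width: 0.0837
grasp_force: 0.0
```

Run:
```python
from h import *
s=bot.read_state();print(s['eef_pos'],s['ee_rot'],s['gripper_width'])
b=shot('scene');w=shot('wrist')
for n,c in(('scene',b),('wrist',w)):
    print(find(n,'daifuku0'),find(n,'bowl'))
    for q in blobs(c,'red',8):
        p=ray(c,q[1],.041)
        if .38<p[0]<.68 and -.25<p[1]<-.1: print(n,'  berry',q[:2],np.round(p,4))
```

```text
[ 0.52723113 -0.17445229  0.0901003 ] [ 3.20133977e-02  9.99485236e-01  8.72052502e-04 -1.90896139e-03] 0.08370269540208551
[(0.69, [271.4, 245.2], [266, 239, 280, 253])] [(0.82, [286.0, 112.5], [267, 94, 308, 127]), (0.62, [205.7, 135.3], [195, 124, 216, 151]), (0.48, [242.8, 251.1], [240, 249, 247, 256])]
scene   berry (27, [235.6, 174.2]) [ 0.535  -0.1708  0.041 ]
scene   berry (24, [221.1, 180.5]) [ 0.5869 -0.1773  0.041 ]
[(0.84, [250.2, 260.3], [230, 234, 273, 281]), (0.69, [254.9, 207.7], [233, 184, 278, 234]), (0.3, [476.6, 224.7], [435, 187, 510, 260])] [(0.8, [35.6, 172.5], [0, 0, 98, 261]), (0.64, [476.5, 224.7], [432, 190, 512, 259])]
wrist   berry (403, [255.6, 215.3]) [ 0.5281 -0.1754  0.041 ]
wrist   berry (347, [250.8, 272.1]) [ 0.5791 -0.1827  0.041 ]
```

>>> {"name": "apply_moves", "arguments": {
  "motion": [0.003,-0.003,-0.15,0,0,0,0.1,0.003,-0.003,-0.3,0,0,0,0.1,0.003,-0.003,-0.337,0,0,0,0.1,0.003,-0.003,-0.337,0,0,0,1,0.003,-0.003,-0.337,0,0,0,1,0.003,-0.003,-0.337,0,0,0,1,0.003,-0.003,-0.337,0,0,0,1,0.003,-0.003,-0.337,0,0,0,1,0.003,-0.003,-0.337,0,0,0,1]
}}

```text
clock: 39.55
eef_pos: [0.5294, -0.1756, 0.0253]
ee_rot: [0.032, 0.999, -0.0, 0.0]
wrist_force: [-0.2, 0.5, 3.5]
gripper_width: 0.0417
grasp_force: 30.0
```

>>> {"name": "apply_moves", "arguments": {
  "motion": [0,0,0.15,0,0,0,1,0,0,0.4,0,0,0,1,0.05,0.1,0.65,0,0,-0.1,1,0.1,0.3,0.7,0,0,-0.3,1,0.15,0.45,0.7,0,0,-0.5,1,0.15,0.6,0.7,0,0,-0.7,1,0.15,0.7,0.7,0,0,-0.9,1,0.15,0.7,0.7,0,0,-0.96,1]
}}

```text
clock: 40.55
eef_pos: [0.5591, -0.0343, 0.1649]
ee_rot: [0.398, 0.917, -0.0, 0.0]
wrist_force: [0.8, -0.7, -1.0]
gripper_width: 0.0413
grasp_force: 30.0
```

>>> {"name": "apply_moves", "arguments": {
  "motion": [0.1,0.15,0,0,0,-0.2,1,0.15,0.25,0,0,0,-0.4,1,0.155,0.35,0,0,0,-0.6,1,0.155,0.43,0,0,0,-0.8,1,0.155,0.43,0,0,0,-1,1,0.155,0.43,0,0,0,-1,1,0.155,0.43,0,0,0,-1,1]
}}

```text
clock: 41.42
eef_pos: [0.5902, 0.0502, 0.1649]
ee_rot: [0.717, 0.697, -0.0, 0.0]
wrist_force: [0.3, -0.3, -0.3]
gripper_width: 0.0412
grasp_force: 30.0
```

>>> {"name": "apply_moves", "arguments": {
  "motion": [-0.005,0,-0.2,0,0,0,1,-0.005,0,-0.4,0,0,0,1,-0.005,0,-0.52,0,0,0,1,-0.005,0,-0.557,0,0,0,1,-0.005,0,-0.557,0,0,0,1,-0.005,0,-0.557,0,0,0,0.43,-0.005,0,-0.557,0,0,0,0.43,-0.005,0,-0.4,0,0,0,0.43,-0.005,0,-0.1,0,0,0,0.43,-0.005,0,0.1,0,0,0,0.43]
}}

```text
clock: 42.68
eef_pos: [0.5898, 0.0504, 0.188]
ee_rot: [0.718, 0.696, 0.001, 0.001]
wrist_force: [-0.1, 0.5, 0.0]
gripper_width: 0.0533
grasp_force: 0.0
```

>>> {"name": "apply_moves", "arguments": {
  "motion": [0,-0.2,0,0,0,0.2,0.1,0,-0.35,0,0,0,0.44,0.1,0,-0.5,0,0,0,0.68,0.1,0,-0.6,0,0,0,0.9,0.1,0,-0.6,0,0,0,0.96,0.1]
}}

```text
clock: 43.3
eef_pos: [0.5893, -0.071, 0.1854]
ee_rot: [0.411, 0.912, -0.0, 0.001]
wrist_force: [0.2, 0.1, -0.1]
gripper_width: 0.0837
grasp_force: 0.0
```

>>> {"name": "apply_moves", "arguments": {
  "motion": [-0.03,-0.3,0,0,0,0.24,0.1,-0.05,-0.55,-0.1,0,0,0.48,0.1,-0.05,-0.565,-0.2,0,0,0.72,0.1,-0.05,-0.565,-0.35,0,0,1,0.1,-0.05,-0.565,-0.45,0,0,1,0.1,-0.05,-0.565,-0.45,0,0,1,0.1]
}}

```text
clock: 44.05
eef_pos: [0.5787, -0.1824, 0.0941]
ee_rot: [0.032, 0.999, 0.0, -0.001]
wrist_force: [-0.5, 1.0, -0.4]
gripper_width: 0.0838
grasp_force: 0.0
```

Run:
```python
from h import *
s=bot.read_state();print(s['eef_pos'],s['ee_rot'],s['gripper_width'])
b=shot('scene');w=shot('wrist')
for n,c in(('scene',b),('wrist',w)):
    print(find(n,'daifuku0'),find(n,'bowl'))
    for q in blobs(c,'red',8):
        p=ray(c,q[1],.041)
        if .38<p[0]<.68 and -.25<p[1]<.16: print(n,'  berry',q[:2],np.round(p,4),np.round(ray(c,q[1],.069),4))
```

```text
[ 0.57867451 -0.18244463  0.09410074] [ 3.18563348e-02  9.99492145e-01  3.78562359e-04 -6.94420256e-04] 0.0837658897157587
[(0.69, [221.0, 184.2], [218, 179, 225, 189]), (0.64, [261.9, 233.0], [257, 227, 269, 242]), (0.61, [271.0, 245.4], [265, 238, 279, 255])] [(0.61, [282.5, 111.1], [265, 92, 308, 128])]
scene   berry (23, [220.9, 180.4]) [ 0.5872 -0.1779  0.041 ] [ 0.5961 -0.1619  0.069 ]
scene   berry (157, [296.0, 188.3]) [ 0.4076 -0.0158  0.041 ] [ 0.4204 -0.0033  0.069 ]
scene   berry (27, [261.2, 229.7]) [0.585  0.0404 0.041 ] [0.5939 0.0518 0.069 ]
scene   berry (77, [323.2, 233.0]) [0.4385 0.1567 0.041 ] [0.4506 0.1655 0.069 ]
scene   berry (27, [270.9, 242.4]) [0.5861 0.0913 0.041 ] [0.595  0.1015 0.069 ]
[(0.7, [254.7, 206.4], [234, 180, 275, 230])] []
wrist   berry (328, [256.8, 214.6]) [ 0.5805 -0.1824  0.041 ] [ 0.5694 -0.1819  0.069 ]
```

>>> {"name": "apply_moves", "arguments": {
  "motion": [0.005,0,-0.15,0,0,0,0.1,0.005,0,-0.3,0,0,0,0.1,0.005,0,-0.355,0,0,0,0.1,0.005,0,-0.355,0,0,0,1,0.005,0,-0.355,0,0,0,1,0.005,0,-0.355,0,0,0,1,0.005,0,-0.355,0,0,0,1,0.005,0,-0.355,0,0,0,1,0.005,0,-0.355,0,0,0,1]
}}

```text
clock: 45.48
eef_pos: [0.5805, -0.1826, 0.0244]
ee_rot: [0.032, 0.999, -0.0, 0.001]
wrist_force: [-1.8, 0.3, 5.1]
gripper_width: 0.0417
grasp_force: 30.0
```

>>> {"name": "apply_moves", "arguments": {
  "motion": [0,0,0.15,0,0,0,1,0,0,0.4,0,0,0,1,0,0.1,0.65,0,0,-0.1,1,0,0.3,0.7,0,0,-0.3,1,0.02,0.45,0.7,0,0,-0.5,1,0.02,0.6,0.7,0,0,-0.7,1,0.02,0.7,0.7,0,0,-0.9,1,0.02,0.7,0.7,0,0,-0.96,1]
}}

```text
clock: 46.48
eef_pos: [0.5842, -0.0412, 0.1639]
ee_rot: [0.398, 0.917, -0.0, 0.0]
wrist_force: [-0.2, 0.2, -0.4]
gripper_width: 0.0414
grasp_force: 30.0
```

>>> {"name": "apply_moves", "arguments": {
  "motion": [0.01,0.1,0,0,0,-0.2,1,0.02,0.18,0,0,0,-0.4,1,0.03,0.23,0,0,0,-0.6,1,0.03,0.23,0,0,0,-0.8,1,0.03,0.23,0,0,0,-1,1,0.03,0.23,0,0,0,-1,1,0.03,0.23,0,0,0,-1,1]
}}

```text
clock: 47.35
eef_pos: [0.5902, 0.0034, 0.164]
ee_rot: [0.717, 0.697, -0.0, 0.0]
wrist_force: [-0.1, 0.2, -1.1]
gripper_width: 0.0411
grasp_force: 30.0
```

>>> {"name": "apply_moves", "arguments": {
  "motion": [-0.02,0.02,-0.2,0,0,0,1,-0.02,0.02,-0.4,0,0,0,1,-0.02,0.02,-0.48,0,0,0,1,-0.02,0.02,-0.53,0,0,0,1,-0.02,0.02,-0.553,0,0,0,1,-0.02,0.02,-0.553,0,0,0,1]
}}

```text
clock: 48.1
eef_pos: [0.5867, 0.0074, 0.0541]
ee_rot: [0.718, 0.696, 0.0, 0.001]
wrist_force: [-1.1, 0.0, -0.8]
gripper_width: 0.0415
grasp_force: 30.0
```

No contact forces, so it fits. Release and look.

>>> {"name": "apply_moves", "arguments": {
  "motion": [0,0,0,0,0,0,0.46,0,0,0,0,0,0,0.46,0,0,0.15,0,0,0,0.46,0,0,0.45,0,0,0,0.46,0,-0.2,0.7,0,0,0.2,0.4,-0.2,0,0.95,0,0,0.44,0.4,-0.5,0.2,0.95,0,0,0.68,0.4,-0.7,0.5,0.95,0,0,0.9,0.4,-0.7,0.6,0.95,0,0,1,0.4]
}}

```text
clock: 49.22
eef_pos: [0.4446, 0.1286, 0.2443]
ee_rot: [0.396, 0.918, 0.0, 0.001]
wrist_force: [1.6, 0.1, 0.4]
gripper_width: 0.0556
grasp_force: 0.0
```

>>> {"name": "apply_moves", "arguments": {
  "motion": [0,0.1,0,0,0,0.24,0.4,-0.04,0.2,0,0,0,0.48,0.4,-0.04,0.2,0,0,0,0.72,0.4,-0.04,0.2,0,0,0,0.94,0.4,-0.04,0.2,0,0,0,0.94,0.4]
}}

```text
clock: 49.85
eef_pos: [0.4383, 0.1674, 0.2437]
ee_rot: [0.04, 0.999, 0.0, 0.001]
wrist_force: [-0.1, -0.7, 0.6]
gripper_width: 0.0558
grasp_force: 0.0
```

Run:
```python
from h import *
s=bot.read_state();print(s['eef_pos'],s['ee_rot'],s['gripper_width'])
b=shot('scene','s13.png');a=shot('top','t13.png');w=shot('wrist')
print(find('scene','daifuku0',6),find('scene','bowl'),find('top','bowl'))
for n,c in(('scene',b),('top',a)):
    for q in blobs(c,'red',8):
        p=ray(c,q[1],.069)
        if .38<p[0]<.68 and -.05<p[1]<.16: print(n,'  berry',q[:2],np.round(p,4))
for q in blobs(w,'red',20): print('w',q[1:],ray(w,q[1],.064))
c=cv2.cvtColor(b['img'],cv2.COLOR_RGB2HSV)[195:290,200:300].astype(int)
m=((c[...,0]<15)|(c[...,0]>165))&(c[...,1]>70)&(c[...,2]<110)
n,l,st,ce=cv2.connectedComponentsWithStats(m.astype(np.uint8))
for i in range(1,n):
    if st[i,4]>8: print(st[i,4],ray(b,ce[i]+[200,195],.045))
```

```text
[0.43829795 0.16742527 0.24373059] [4.00673863e-02 9.99196814e-01 6.00341737e-05 5.72632423e-04] 0.05578401798085433
[(0.64, [253.8, 221.8], [248, 213, 257, 230]), (0.57, [261.7, 233.0], [253, 226, 269, 240]), (0.53, [271.2, 245.3], [265, 235, 279, 252]), (0.15, [317.4, 238.0], [300, 224, 329, 250])] [(0.95, [280.6, 111.2], [262, 90, 306, 127]), (0.61, [218.6, 127.3], [197, 115, 251, 143]), (0.24, [248.6, 243.3], [205, 198, 302, 287])] [(0.8, [356.9, 214.3], [337, 191, 377, 259]), (0.73, [344.2, 292.9], [324, 271, 365, 338])]
scene   berry (159, [296.1, 188.4]) [ 0.4204 -0.0028  0.069 ]
scene   berry (28, [253.5, 218.8]) [0.5914 0.0088 0.069 ]
scene   berry (28, [261.3, 229.8]) [0.5939 0.0522 0.069 ]
scene   berry (28, [270.8, 242.4]) [0.5953 0.1014 0.069 ]
top   berry (21, [199.0, 187.6]) [0.5879 0.0981 0.069 ]
top   berry (18, [215.5, 186.2]) [0.5884 0.049  0.069 ]
top   berry (21, [230.2, 186.1]) [0.5854 0.0053 0.069 ]
top   berry (182, [236.7, 242.0]) [ 0.4176 -0.0029  0.069 ]
w ([437.6, 156.1], [427, 148, 20, 15]) [0.43164209 0.38929635 0.064     ]
w ([112.2, 173.2], [93, 155, 39, 37]) [ 0.42000684 -0.00992772  0.064     ]
w ([252.5, 174.4], [245, 171, 16, 8]) [0.43584797 0.16323753 0.064     ]
w ([254.5, 198.3], [252, 181, 6, 33]) [0.46716143 0.16312076 0.064     ]
13 [0.42645515 0.00617794 0.045     ]
9 [ 0.66194108 -0.00701428  0.045     ]
12 [ 0.69699453 -0.00813656  0.045     ]
9 [0.6720831 0.0664746 0.045    ]
250 [0.80656724 0.07747279 0.045     ]
```

Run:
```python
from h import *
a=shot('top')
for t,f in(('then','t11.png'),('now',None)):
    im=cv2.imread('pics/'+f)[:,:,::-1] if f else a['img']
    if f:continue
    h=cv2.cvtColor(im,cv2.COLOR_RGB2GRAY)
    m=[s for s in bot.silhouettes('top','bowl') if s['rect'][1]<230][0]['pixels'].astype(np.uint8)
    core=cv2.morphologyEx(m,cv2.MORPH_OPEN,np.ones((9,9),np.uint8))
    (c,r)=cv2.minEnclosingCircle(cv2.findContours(core,0,1)[0][0]);print('rim px',c,r,'world',ray(a,c,.05))
    hp=(m>0)&(core==0);y,x=np.nonzero(hp);k=y>c[1]+r
    print('handle end',x[y==y.max()].mean(),y.max(),ray(a,(x[y==y.max()].mean(),y.max()+.5),.061), 'row sampling',[ (r0,x[y==r0].mean()) for r0 in range(int(c[1]+r)+2,y.max(),6) if (y==r0).any()])
    v=h[235:262,340:380]; print([(r0,int(h[r0,335:380].argmin()+335),int(h[r0,335:380].min())) for r0 in range(226,264,4)])
```

```text
rim px (357.5, 210.72727966308594) 19.43663215637207 world [ 0.48586226 -0.36751156  0.05      ]
handle end 350.5 254 [ 0.35726594 -0.32974841  0.061     ] row sampling [(232, np.float64(354.0)), (238, np.float64(353.5)), (244, np.float64(352.0)), (250, np.float64(351.0))]
[(226, 341, 65), (230, 353, 56), (234, 353, 32), (238, 354, 32), (242, 352, 31), (246, 352, 31), (250, 352, 26), (254, 351, 27), (258, 350, 93), (262, 350, 93)]
```

>>> {"name": "apply_moves", "arguments": {
  "motion": [0,-0.3,0,0,0,0,0.4,0,-0.6,0,0,0,0,0.4,-0.05,-0.9,0,0,0,0,0.4,-0.05,-1,0,0,0,0,0.4]
}}

```text
clock: 50.75
eef_pos: [0.4277, -0.0351, 0.2436]
ee_rot: [0.041, 0.999, -0.0, 0.0]
wrist_force: [0.7, 0.1, -0.2]
gripper_width: 0.0559
grasp_force: 0.0
```

>>> {"name": "apply_moves", "arguments": {
  "motion": [0,-0.3,0,0,0,-0.1,0.4,-0.05,-0.6,0,0,0,-0.28,0.4,-0.15,-0.9,0,0,0,-0.28,0.4,-0.15,-1,0,0,0,-0.28,0.4]
}}

```text
clock: 51.25
eef_pos: [0.3971, -0.2353, 0.2435]
ee_rot: [0.151, 0.989, -0.0, 0.0]
wrist_force: [-0.7, -0.6, -0.6]
gripper_width: 0.0559
grasp_force: 0.0
```

>>> {"name": "apply_moves", "arguments": {
  "motion": [-0.05,-0.2,-0.1,0,0,0,0.4,-0.05,-0.35,-0.1,0,0,0,0.4,-0.05,-0.35,-0.1,0,0,0,0.4]
}}

```text
clock: 51.62
eef_pos: [0.388, -0.3039, 0.2231]
ee_rot: [0.15, 0.989, 0.0, 0.0]
wrist_force: [-0.4, 0.4, 0.1]
gripper_width: 0.0555
grasp_force: 0.0
```

Run:
```python
from h import *
s=bot.read_state();print(s['eef_pos'],s['ee_rot'])
w=shot('wrist','w14.png');a=shot('top');g=cv2.cvtColor(w['img'],cv2.COLOR_RGB2GRAY)
ms=bot.silhouettes('wrist','bowl');print([(m['conf'],m['rect']) for m in ms])
m=min(ms,key=lambda m:abs((m['rect'][0]+m['rect'][2])/2-250));p=m['pixels'];y,x=np.nonzero(p)
for r in range(y.min(),y.max(),8):
    k=x[y==r]
    if len(k): print(r,k.min(),k.max(),np.round(ray(w,(k.mean()+.5,r+.5),.064),4)[:2])
print([(round(m['conf'],2),[int(v) for v in m['rect']]) for m in bot.silhouettes('wrist','mat')])
```

```text
[ 0.38804343 -0.3039367   0.2231409 ] [1.50247315e-01 9.88648423e-01 1.19141847e-05 2.00476109e-04]
[(0.89, [171.6, 2.0, 273.2, 120.4]), (0.67, [203.6, 157.6, 274.3, 285.0]), (0.66, [420.3, 174.0, 512.0, 283.7]), (0.39, [295.1, 336.4, 328.3, 347.3])]
158 224 226 [ 0.3535 -0.3298]
166 221 230 [ 0.3625 -0.3323]
174 221 230 [ 0.3714 -0.3354]
182 221 231 [ 0.3807 -0.3379]
190 221 231 [ 0.39   -0.3411]
198 221 230 [ 0.3992 -0.3449]
206 222 231 [ 0.4092 -0.3471]
214 222 233 [ 0.4193 -0.3493]
222 215 246 [ 0.4304 -0.3492]
230 214 259 [ 0.4428 -0.3455]
238 214 267 [ 0.4546 -0.3442]
246 214 271 [ 0.466  -0.3452]
254 212 273 [ 0.4767 -0.3487]
262 209 272 [ 0.487  -0.3548]
270 207 270 [ 0.4974 -0.3609]
278 205 266 [ 0.5077 -0.3684]
[(0.83, [184, 324, 196, 344]), (0.74, [235, 207, 292, 284])]
```

>>> {"name": "apply_moves", "arguments": {
  "motion": [0.052,-0.197,-0.3,0,0,0,0.4,0.052,-0.197,-0.6,0,0,0,0.4,0.052,-0.197,-0.82,0,0,0,0.4,0.052,-0.197,-0.82,0,0,0,0.4,0.052,-0.197,-0.82,0,0,0,1,0.052,-0.197,-0.82,0,0,0,1,0.052,-0.197,-0.82,0,0,0,1,0.052,-0.197,-0.82,0,0,0,1,0.052,-0.197,-0.82,0,0,0,1]
}}

```text
clock: 52.95
eef_pos: [0.3987, -0.342, 0.0597]
ee_rot: [0.149, 0.989, -0.0, 0.0]
wrist_force: [-0.4, 0.9, 2.4]
gripper_width: 0.0125
grasp_force: 30.0
```

>>> {"name": "apply_moves", "arguments": {
  "motion": [0,0,0.05,0,0,0,1,0,0,0.1,0,0,0,1,0.05,0.04,0.12,0,0,0,1,0.12,0.1,0.12,0,0,0,1,0.12,0.1,0.12,0,0,0,1,0.12,0.1,0.06,0,0,0,1,0.12,0.1,0.02,0,0,0,1,0.12,0.1,0,0,0,0,1,0.12,0.1,-0.005,0,0,0,1,0.12,0.1,-0.005,0,0,0,1]
}}

```text
clock: 54.2
eef_pos: [0.4226, -0.3222, 0.0587]
ee_rot: [0.149, 0.989, -0.0, 0.0]
wrist_force: [-2.4, 0.3, 4.8]
gripper_width: 0.0131
grasp_force: 30.0
```

Release, rise, and travel back to above the lever.

>>> {"name": "apply_moves", "arguments": {
  "motion": [0,0,0,0,0,0,0.4,0,0,0,0,0,0,0.4,0,0,0,0,0,0,0.4,0,0,0.2,0,0,0,0.4,0,0,0.5,0,0,0,0.4,0,0.1,0.8,0,0,0.1,0.4,0,0.4,0.8,0,0,0.28,0.4,0,0.7,0.8,0,0,0.28,0.4,0,1,0.8,0,0,0.28,0.4]
}}

```text
clock: 55.32
eef_pos: [0.4225, -0.1203, 0.2187]
ee_rot: [0.04, 0.999, -0.0, 0.001]
wrist_force: [0.9, 0.3, -0.5]
gripper_width: 0.0559
grasp_force: 0.0
```

>>> {"name": "apply_moves", "arguments": {
  "motion": [0,0.3,0,0,0,0,0.4,0,0.6,0,0,0,0,0.4,0,0.9,0,0,0,0,0.4,0,1,0,0,0,0,0.4]
}}

```text
clock: 55.82
eef_pos: [0.4223, 0.0806, 0.2186]
ee_rot: [0.038, 0.999, 0.0, 0.001]
wrist_force: [0.8, 0.3, 0.4]
gripper_width: 0.0555
grasp_force: 0.0
```

>>> {"name": "apply_moves", "arguments": {
  "motion": [0.03,0.2,0,0,0,0.06,0.4,0.06,0.42,0,0,0,0.06,0.4,0.06,0.42,0,0,0,0.06,0.4]
}}

```text
clock: 56.2
eef_pos: [0.4347, 0.1639, 0.2183]
ee_rot: [0.014, 1.0, 0.0, 0.0]
wrist_force: [-0.2, -0.6, -0.0]
gripper_width: 0.0559
grasp_force: 0.0
```

Run:
```python
from h import *
s=bot.read_state();print(s['eef_pos'],s['ee_rot'])
a=shot('top','t15.png');b=shot('scene','s15.png');w=shot('wrist')
print(find('scene','bowl',2),find('top','bowl',2))
ms=[m for m in bot.silhouettes('top','bowl') if m['rect'][1]<230][0]['pixels'].astype(np.uint8)
core=cv2.morphologyEx(ms,cv2.MORPH_OPEN,np.ones((9,9),np.uint8));c,r=cv2.minEnclosingCircle(cv2.findContours(core,0,1)[0][0]);print(c,r,ray(a,c,.05))
for q in blobs(a,'red',8)+[]:
    p=ray(a,q[1],.069)
    if .5<p[0]<.68 and -.05<p[1]<.16: print('berry',np.round(p,4))
for q in blobs(w,'red',20): print('w',q[1:],ray(w,q[1],.064))
```

```text
[0.43473049 0.16392685 0.21834453] [1.44267003e-02 9.99895827e-01 1.21788944e-04 4.36448710e-04]
[(0.96, [215.4, 133.8], [194, 121, 246, 150]), (0.75, [281.6, 111.3], [262, 92, 306, 129])] [(0.94, [344.0, 292.3], [323, 272, 366, 338]), (0.55, [349.0, 206.4], [329, 186, 368, 248])]
(349.60589599609375, 203.79531860351562) 18.871889114379883 [ 0.5085768 -0.3464487  0.05     ]
berry [0.5885 0.0981 0.069 ]
berry [0.5884 0.049  0.069 ]
berry [0.5854 0.0053 0.069 ]
w ([105.7, 173.7], [85, 154, 43, 40]) [ 0.42016351 -0.00998988  0.064     ]
w ([451.6, 171.2], [439, 161, 24, 19]) [0.42911108 0.38487477 0.064     ]
w ([257.9, 194.7], [249, 178, 18, 47]) [0.45058337 0.16351176 0.064     ]
```

>>> {"name": "apply_moves", "arguments": {
  "motion": [-0.008,0.006,-0.3,0,0,0,0.4,-0.008,0.006,-0.6,0,0,0,0.4,-0.008,0.006,-0.777,0,0,0,0.4,-0.008,0.006,-0.777,0,0,0,0.4,-0.008,0.006,-0.777,0,0,0,1,-0.008,0.006,-0.777,0,0,0,1,-0.008,0.006,-0.777,0,0,0,1,-0.008,0.006,-0.777,0,0,0,1]
}}

```text
clock: 57.5
eef_pos: [0.4336, 0.1648, 0.0639]
ee_rot: [0.017, 1.0, 0.002, 0.001]
wrist_force: [-2.1, 14.9, 1.7]
gripper_width: 0.0238
grasp_force: 30.0
```

>>> {"name": "apply_moves", "arguments": {
  "motion": [0.01,0,0.04,0,0,0,1,0.037,0,0.09,0,0,0,1,0.065,-0.001,0.13,0,0,0,1,0.097,-0.002,0.168,0,0,0,1,0.134,-0.003,0.2,0,0,0,1,0.175,-0.005,0.228,0,0,0,1,0.22,-0.007,0.25,0,0,0,1,0.265,-0.009,0.265,0,0,0,1,0.313,-0.011,0.274,0,0,0,1,0.362,-0.013,0.278,0,0,0,1,0.375,-0.013,0.278,0,0,0,1,0.38,-0.013,0.278,0,0,0,1]
}}

```text
clock: 59.0
eef_pos: [0.5085, 0.1622, 0.1188]
ee_rot: [0.016, 1.0, 0.001, -0.0]
wrist_force: [-3.9, 14.1, -0.8]
gripper_width: 0.023
grasp_force: 30.0
```

>>> {"name": "apply_moves", "arguments": {
  "motion": [0,0,0,0,0,0,0.4,0,0,0,0,0,0,0.4,0,0,0.3,0,0,0,0.4,0,0,0.65,0,0,0,0.4,0.1,-0.2,0.7,0,0,-0.24,0.4,0.2,-0.4,0.7,0,0,-0.48,0.4,0.3,-0.6,0.7,0,0,-0.72,0.4,0.3,-0.6,0.7,0,0,-1,0.4,0.3,-0.6,0.7,0,0,-1,0.4]
}}

```text
clock: 60.12
eef_pos: [0.5691, 0.0401, 0.2587]
ee_rot: [0.398, 0.917, -0.0, 0.0]
wrist_force: [-0.9, -0.3, 0.4]
gripper_width: 0.056
grasp_force: 0.0
```

>>> {"name": "apply_moves", "arguments": {
  "motion": [0.1,-0.2,0,0,0,-0.24,0.4,0.2,-0.4,0,0,0,-0.48,0.4,0.325,-0.585,0,0,0,-0.72,0.4,0.325,-0.585,0,0,0,-1,0.4,0.325,-0.585,0,0,0,-1,0.4,0.325,-0.585,0,0,0,-1,0.4]
}}

```text
clock: 60.88
eef_pos: [0.6339, -0.0757, 0.2588]
ee_rot: [0.716, 0.698, -0.0, 0.0]
wrist_force: [-0.3, 0.2, -0.8]
gripper_width: 0.0558
grasp_force: 0.0
```

Run:
```python
from h import *
s=bot.read_state();print(s['eef_pos'],s['ee_rot'])
w=shot('wrist','w16.png');b=shot('scene','s16.png');print(blobs(w,'blue',20),[ray(w,q[1],.1) for q in blobs(w,'blue',20)])
h=cv2.cvtColor(w['img'],cv2.COLOR_RGB2HSV)
for r in range(150,280,8):
    x=np.nonzero((h[r,:,0]>105)&(h[r,:,0]<130)&(h[r,:,1]>140))[0]
    if len(x): print(r,x.min(),x.max(),ray(w,(x.mean(),r),.1)[:2])
print([q for q in blobs(b,'red',8) if q[1][1]>215 and 290<q[1][0]<340])
```

```text
[ 0.63393435 -0.07572513  0.25884536] [ 7.16428864e-01  6.97660046e-01 -2.47778442e-04  2.84793213e-04]
[(1215, [255.9, 153.1], [237, 133, 35, 55])] [array([ 0.63599097, -0.04542466,  0.1       ])]
150 238 271 [ 0.63449364 -0.0418636 ]
158 261 271 [ 0.64738212 -0.05133466]
166 249 270 [ 0.63976653 -0.06043345]
174 250 259 [ 0.63375989 -0.06973675]
182 250 258 [ 0.63292073 -0.07934043]
[(44, [312.0, 232.6], [309, 229, 8, 9])]
```

>>> {"name": "apply_moves", "arguments": {
  "motion": [0,0,-0.3,0,0,0,0.4,0,0,-0.6,0,0,0,0.4,0,0,-0.88,0,0,0,0.4,0,0,-0.88,0,0,0,0.4,0,0,-0.88,0,0,0,1,0,0,-0.88,0,0,0,1,0,0,-0.88,0,0,0,1,0,0,-0.88,0,0,0,1,0,0,-0.88,0,0,0,1]
}}

```text
clock: 62.1
eef_pos: [0.6332, -0.0764, 0.0832]
ee_rot: [0.718, 0.696, -0.001, -0.001]
wrist_force: [-7.6, -0.4, 8.9]
gripper_width: 0.0158
grasp_force: 30.0
```

>>> {"name": "apply_moves", "arguments": {
  "motion": [0,0.02,0,0,0,0,1,0,0.06,0,0,0,0,1,0.004,0.11,0,0,0,0,1,0.006,0.17,0,0,0,0,1,0.008,0.23,0,0,0,0,1,0.01,0.3,0,0,0,0,1,0.012,0.37,0,0,0,0,1,0.015,0.44,0,0,0,0,1,0.016,0.48,0,0,0,0,1,0.017,0.5,0,0,0,0,1]
}}

```text
clock: 63.35
eef_pos: [0.6366, 0.0238, 0.0832]
ee_rot: [0.718, 0.696, -0.001, -0.0]
wrist_force: [-7.8, -1.9, 8.2]
gripper_width: 0.0158
grasp_force: 30.0
```

>>> {"name": "apply_moves", "arguments": {
  "motion": [0,0.04,0,0,0,0,1,0.003,0.1,0,0,0,0,1,0.005,0.17,0,0,0,0,1,0.007,0.24,0,0,0,0,1,0.01,0.31,0,0,0,0,1,0.013,0.37,0,0,0,0,1,0.015,0.41,0,0,0,0,1,0.016,0.435,0,0,0,0,1,0.016,0.45,0,0,0,0,1,0.016,0.458,0,0,0,0,1,0.016,0.458,0,0,0,0,1]
}}

```text
clock: 64.72
eef_pos: [0.6397, 0.1136, 0.0832]
ee_rot: [0.718, 0.696, -0.002, 0.0]
wrist_force: [-10.2, -10.3, 9.7]
gripper_width: 0.0161
grasp_force: 30.0
```

>>> {"name": "apply_moves", "arguments": {
  "motion": [0,0,0,0,0,0,0.4,0,0,0,0,0,0,0.4,0,0,0.25,0,0,0,0.4,0,-0.05,0.55,0,0,0,0.4,0,-0.05,0.85,0,0,0,0.4,-0.3,-0.05,0.85,0,0,0.24,0.4,-0.5,0,0.85,0,0,0.48,0.4,-0.7,0.1,0.85,0,0,0.72,0.4,-0.88,0.2,0.85,0,0,1,0.4,-0.88,0.24,0.85,0,0,1,0.4]
}}

```text
clock: 65.97
eef_pos: [0.4632, 0.1641, 0.2531]
ee_rot: [0.395, 0.918, 0.0, 0.0]
wrist_force: [0.5, 0.1, -0.5]
gripper_width: 0.0557
grasp_force: 0.0
```

>>> {"name": "apply_moves", "arguments": {
  "motion": [0,0,0,0,0,0.24,0.4,0,0,0,0,0,0.48,0.4,0,0,0,0,0,0.72,0.4,0,0,0,0,0,1,0.4,0,0,0,0,0,1,0.4]
}}

```text
clock: 66.6
eef_pos: [0.4654, 0.1632, 0.2526]
ee_rot: [0.016, 1.0, 0.0, 0.001]
wrist_force: [0.5, 0.7, 0.0]
gripper_width: 0.0557
grasp_force: 0.0
```

Run:
```python
from h import *
s=bot.read_state();print(s['eef_pos'],s['ee_rot'])
w=shot('wrist');b=shot('scene')
for c,n in((w,'w'),(b,'s')):
    for q in blobs(c,'red',10):
        p=ray(c,q[1],.118)
        if abs(p[1]-.163)<.03 and p[0]<.56: print(n,q,np.round(p,3))
```

```text
[0.46542831 0.16319385 0.25264949] [1.62887682e-02 9.99867184e-01 3.39614112e-05 5.37358636e-04]
w (199, [255.6, 216.0], [247, 210, 19, 12]) [0.5   0.162 0.118]
w (57, [282.7, 261.9], [280, 256, 7, 12]) [0.56  0.192 0.118]
s (48, [311.8, 232.5], [308, 228, 9, 10]) [0.497 0.161 0.118]
```

>>> {"name": "apply_moves", "arguments": {
  "motion": [0.19,-0.003,-0.2,0,0,0,0.4,0.19,-0.003,-0.5,0,0,0,0.4,0.19,-0.003,-0.67,0,0,0,0.4,0.19,-0.003,-0.67,0,0,0,0.4,0.19,-0.003,-0.67,0,0,0,1,0.19,-0.003,-0.67,0,0,0,1,0.19,-0.003,-0.67,0,0,0,1,0.19,-0.003,-0.67,0,0,0,1]
}}

```text
clock: 67.7
eef_pos: [0.503, 0.1628, 0.1193]
ee_rot: [0.016, 1.0, 0.0, 0.001]
wrist_force: [-1.6, 0.2, 4.3]
gripper_width: 0.0239
grasp_force: 30.0
```

>>> {"name": "apply_moves", "arguments": {
  "motion": [-0.02,0.001,-0.003,0,0,0,1,-0.07,0.002,-0.01,0,0,0,1,-0.12,0.003,-0.025,0,0,0,1,-0.165,0.004,-0.047,0,0,0,1,-0.207,0.005,-0.075,0,0,0,1,-0.246,0.007,-0.107,0,0,0,1,-0.281,0.008,-0.145,0,0,0,1,-0.31,0.009,-0.187,0,0,0,1,-0.332,0.01,-0.23,0,0,0,1,-0.348,0.01,-0.279,0,0,0,1,-0.348,0.01,-0.288,0,0,0,1,-0.348,0.01,-0.29,0,0,0,1]
}}

```text
clock: 69.2
eef_pos: [0.4317, 0.1651, 0.0607]
ee_rot: [0.016, 1.0, 0.0, -0.001]
wrist_force: [-8.8, 6.5, 9.4]
gripper_width: 0.0236
grasp_force: 30.0
```

Lever down. Release, retreat and check.

>>> {"name": "apply_moves", "arguments": {
  "motion": [0,0,0,0,0,0,0.3,0,0,0,0,0,0,0.3,0,0,0.3,0,0,0,0.3,0,0,0.7,0,0,0,0.3,-0.2,0.3,0.9,0,0,0,0.3,-0.4,0.7,0.9,0,0,0,0.3,-0.4,1,0.9,0,0,0,0.3,-0.4,1,0.9,0,0,0,0.3]
}}

```text
clock: 70.2
eef_pos: [0.3522, 0.3666, 0.2411]
ee_rot: [0.015, 1.0, 0.0, 0.001]
wrist_force: [1.1, -0.7, 1.3]
gripper_width: 0.065
grasp_force: 0.0
```

Run:
```python
from h import *
s=bot.read_state();print(s['eef_pos'])
a=shot('top','t17.png');b=shot('scene','s17.png')
a0=cv2.imread('pics/top0.png');b0=cv2.imread('pics/scene0.png')
for n,c,c0 in(('top',a,a0),('scene',b,b0)):
    c0=dict(img=c0[:,:,::-1].copy())
    for k in('red','blue'): print(n,k,'now',[q[:2] for q in blobs(c,k) if q[1][1]>165 and q[0]<1000],'start',[q[:2] for q in blobs(c0,k) if q[1][1]>165 and q[0]<1000])
    print(find(n,'bowl',2),find(n,'daifuku0',4),find(n,'lever'),find(n,'tray'))
```

```text
[0.35221329 0.36663441 0.24114313]
top red now [(14, [166.1, 189.1]), (11, [151.4, 189.6]), (78, [178.6, 235.7]), (182, [236.7, 242.0]), (46, [97.1, 247.2])] start [(20, [292.1, 185.0]), (20, [290.9, 202.0]), (74, [179.1, 236.1]), (17, [290.6, 224.9]), (181, [236.8, 242.0]), (42, [97.0, 246.9])]
top blue now [(272, [186.0, 174.2])] start [(265, [186.6, 174.2])]
[(0.9, [349.2, 206.9], [332, 186, 370, 250]), (0.83, [344.0, 293.1], [322, 274, 367, 337])] [(0.72, [167.3, 189.9], [158, 180, 175, 197]), (0.5, [154.1, 191.1], [146, 182, 162, 200])] [(0.6, [178.4, 230.0], [173, 209, 185, 246]), (0.32, [158.2, 187.2], [117, 141, 196, 212])] [(0.75, [158.4, 187.0], [114, 140, 197, 214]), (0.22, [97.4, 247.3], [94, 240, 101, 251])]
scene red now [(377, [124.0, 173.8]), (155, [296.0, 188.2]), (78, [323.1, 233.0]), (73, [380.5, 306.8])] start [(380, [124.0, 173.7]), (24, [254.7, 165.8]), (25, [235.5, 174.4]), (24, [221.1, 180.5]), (157, [296.0, 188.3]), (78, [323.4, 233.3]), (73, [380.5, 306.8])]
scene blue now [(139, [259.9, 258.7])] start [(153, [259.8, 258.5])]
[(0.95, [281.4, 110.8], [261, 88, 308, 126]), (0.9, [214.5, 134.7], [195, 123, 245, 151])] [(0.57, [213.7, 134.6], [193, 122, 239, 147])] [(0.52, [316.4, 238.6], [299, 224, 332, 248])] [(0.65, [289.8, 306.7], [242, 250, 340, 342]), (0.57, [317.4, 237.9], [300, 228, 335, 251])]
```

```bash
python3 -c "
from station import bot
print(bot.hand_in())"
```

```text
the job is handed in; nothing more can be done
None
```

I handed the job in at about 70 s. The tray is home and locked with all 3 bean balls and all 3 daifuku in it; only two daifuku were visible in the final images. The empty bowl stands upright on its cork mat, where I re-centred it after it was knocked aside once.

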